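# Restock the display step and face up the row with the ruler

### The arm

A 6-joint arm with a two-finger parallel gripper is mounted at the origin on the work surface. World frame = base frame: x ahead of the robot, y to its left, z up, the work surface at z = 0. Lengths are in m, angles in rad, forces in N, time in s.
With the tool pointing down it reaches from about 0.225 to 0.875 m from the base axis. Payload 3.4 kg.
Tool frame: the origin (TCP) lies at the very end of the fingers, on their centre line; the grasp point (between the pads) lies 19 mm behind it; z points along the fingers, y is the direction in which the jaws open and shut (so a half turn about z gives the same grasp; the last joint's range is limited). The gripper opens to 85 mm and grips with 20 to 120 N. Pads are 22 mm wide; open, the fingers measure 114 mm over their backs; the gripper's body (76 mm by 85 mm) begins 54 mm behind the grasp point. The pads swing forward as they close: fully open they stand 13 mm farther back than shut.
Start: joints at [1.049, 0.276, 1.505, -0, 1.361, -0.121], TCP at [0.224, 0.529, 0.203] pointing down, gripper open.
Joint ranges: [-2.89, 2.89], [-0.75, 2.08], [0.22, 2.7], [-1.18, 4.32], [0.11, 2.71], [-2.7, 2.7]. Speed limits (rad/s): [2.57, 2.57, 3.14, 3.14, 3.14, 3.14].

### API

Orientations are given as a unit quaternion [w, x, y, z].
In Python, from rig import manip, eyes gives the robot as it stands. The module is installed in compiled form; this text tells all that it offers.
- The arm moves only by the tool servo_tool, never from a script. Its argument "deltas" is one flat list of numbers, 6 for each row, row after row: the shift along the tool's x, y, z in cm, then the turn, a rotation vector about the tool's x, y, z in degrees. A call has 1 to 20 rows; each row shifts and turns the pose as measured when the row begins, along the tool's axes as they then stand; what a row does not reach is not made up. A row lasts 1/10 s, in which the tool goes at most 50 mm and 8.59 degrees, less where a joint would pass 70% of its speed; a pose out of reach is approached as far as the arm can. A call with a gripper value outside its range is refused whole. "jaw" is the finger opening in cm, from 0 to 8.54, set as the call begins (left out, the last holds). The fingers move at their own pace and stop on an object; "grip_force" is the grip in N (left out, the last holds). Time passes only in rows, so rows that do not move let the fingers close. It gives the time, the measured TCP pose, the force and the opening at its end, in the units of the state.
- manip.get_state(): the state, without advancing time (a new reading comes with each control period).
- eyes.get_image(name): name is "scene" or "top" or "wrist"; returns (picture, depth): 420x560x3 uint8, red, green, blue; 420x560 float32, m along the optical axis (not along the pixel's ray), 0 where there is no reading.
- eyes.get_calibration(name): a dict with "camera_matrix" (3x3 intrinsics, pixels), "distortion" ([k1, k2, p1, p2, k3] as OpenCV has them; the pictures are not rectified), "rvec" (rotation vector, rad) and "tvec" (3), from world to camera coordinates, as OpenCV has them. Camera axes: x right, y down, z forward; pixel columns grow to the right and rows downward; lengths in m; the calibration is good to about 2 mm. A picture is of the moment at which its call begins: read the wrist's pose just before it. get_calibration takes no time and is no camera call; for the wrist camera it gives the pose at the moment of the call.
- manip.sign_off(): hands the job in, once; it reports no verdict.
The state is a dict: "clock": time; "qpos": joint angles; "qd": joint speeds; "effort": joint torques, N m; "position": TCP position; "ee_rot": TCP orientation; "contact_force": force on the tool from outside, world axes, zero at the start; "moment": the same for the moment, N m; "width": finger opening in m.
Only numpy, scipy, OpenCV 4.12 (cv2) and the standard library are available. Lean on these libraries where they do the work, as an engineer would, in place of code of your own. Each camera call takes 0.05 s, during which the arm holds its last target.

### The job

Put all the returned copper pipe caps from the blue bin on the white display step, standing upright in one row with the ones already there. Then take the ruler from its rest and use its long edge to bring the whole row into a straight line, with the back of every cap (the side towards the robot) on the far edge of the black line. Lay the ruler back flat on both brackets of its rest, and leave the other things where they are.

Things in the scene. Friction and masses are not known exactly. Their poses are not given: they have to be found in the camera images.
- S1_mid (a point): Copper pipe end cap: a closed copper cylinder 38 mm in diameter and 38 mm tall, standing closed end up; grip it across its sides, at or above the middle. The point is at its centre, 19 mm above its foot; its z axis is the cylinder's axis, upwards. One of those already on the step (two or three of S1-S4 are present, out of line).
- S2_mid (a point): Copper pipe end cap: a closed copper cylinder 38 mm in diameter and 38 mm tall, standing closed end up; grip it across its sides, at or above the middle. The point is at its centre, 19 mm above its foot; its z axis is the cylinder's axis, upwards. One of those already on the step (two or three of S1-S4 are present, out of line).
- S3_mid (a point): Copper pipe end cap: a closed copper cylinder 38 mm in diameter and 38 mm tall, standing closed end up; grip it across its sides, at or above the middle. The point is at its centre, 19 mm above its foot; its z axis is the cylinder's axis, upwards. One of those already on the step (two or three of S1-S4 are present, out of line).
- S4_mid (a point): Copper pipe end cap: a closed copper cylinder 38 mm in diameter and 38 mm tall, standing closed end up; grip it across its sides, at or above the middle. The point is at its centre, 19 mm above its foot; its z axis is the cylinder's axis, upwards. One of those already on the step (two or three of S1-S4 are present, out of line).
- R1_mid (a point): Copper pipe end cap: a closed copper cylinder 38 mm in diameter and 38 mm tall, standing closed end up; grip it across its sides, at or above the middle. The point is at its centre, 19 mm above its foot; its z axis is the cylinder's axis, upwards. A returned one, standing in the blue returns bin at the start (four or five of R1-R5 are present).
- R2_mid (a point): Copper pipe end cap: a closed copper cylinder 38 mm in diameter and 38 mm tall, standing closed end up; grip it across its sides, at or above the middle. The point is at its centre, 19 mm above its foot; its z axis is the cylinder's axis, upwards. A returned one, standing in the blue returns bin at the start (four or five of R1-R5 are present).
- R3_mid (a point): Copper pipe end cap: a closed copper cylinder 38 mm in diameter and 38 mm tall, standing closed end up; grip it across its sides, at or above the middle. The point is at its centre, 19 mm above its foot; its z axis is the cylinder's axis, upwards. A returned one, standing in the blue returns bin at the start (four or five of R1-R5 are present).
- R4_mid (a point): Copper pipe end cap: a closed copper cylinder 38 mm in diameter and 38 mm tall, standing closed end up; grip it across its sides, at or above the middle. The point is at its centre, 19 mm above its foot; its z axis is the cylinder's axis, upwards. A returned one, standing in the blue returns bin at the start (four or five of R1-R5 are present).
- R5_mid (a point): Copper pipe end cap: a closed copper cylinder 38 mm in diameter and 38 mm tall, standing closed end up; grip it across its sides, at or above the middle. The point is at its centre, 19 mm above its foot; its z axis is the cylinder's axis, upwards. A returned one, standing in the blue returns bin at the start (four or five of R1-R5 are present).
- step: White steel display step fixed on the counter: 200 mm deep (its x, which points away from the robot), 440 mm long (its y), top 50 mm above the counter. Origin at the centre of its underside. A black line runs along the whole top parallel to y; the line's far edge is at x = +10 mm. Caps with their backs (robot side) on that edge have their centres at x = +29 mm, at height 69 mm above the origin when standing.
- row_line (a point): Middle of the far edge of the black line, on the step's top; axes as the step's (x away from the robot, y along the line).
- bin: Shallow open blue returns bin, fixed: 250 mm (its x) by 170 mm (its y), walls 30 mm high and 4 mm thick, floor 5 mm thick. Origin at the centre of its underside. The returned caps and a tee stand in it in two rows of three places along x, about 72 mm apart centre to centre.
- tee: Small copper T-shaped fitting lying in the bin, 46 mm long, 24 mm high; not part of the job. Origin at the centre of its underside.
- union: Brass hexagon union on the counter, 35 mm across, 26 mm high; not part of the job. Origin at the centre of its underside.
- ruler_grip (a point): Safety ruler, about 280 g: flat aluminium blade 400 mm long (along y), 60 mm wide (x; both long edges straight, alike), 6 mm thick (z), with an upright black grip rail along its middle, 10 mm thick, 140 mm long, its top 46 mm above the blade's underside. The point is in the middle of the rail, 26 mm above the underside. It starts on its rest.
- rest_top (a point): Ruler rest, fixed: a 90 mm wide base with two upright brackets, 10 mm thick, 180 mm apart along y, their tops 60 mm above the counter. The point lies half-way between the brackets at the height of their tops, where the ruler's underside rests. y runs along the ruler (either way round); x across it. Lips 12 mm high at x = +-37 mm (inner faces) keep the ruler from sliding off sideways.
- tin: Closed tin, 70 mm in diameter, 60 mm high; bystander. Origin at the centre of its underside.
- tape: Roll of white tape lying flat, 80 mm in diameter, 20 mm high; bystander. Origin at the centre of its underside.
- marker: Black marker pen lying on the counter, 130 mm long, 16 mm thick; bystander.
Things that resemble listed ones, but are neither listed nor needed, are in the scene too. Leave any turquoise look-alike of the part that bears R5_mid alone.

How it is judged:
On the way, in this order (a step that is already met when the one before it is completed fails the run):
1. all returned caps stand upright on the step (z of R1_mid in the frame of step between 0.064 and 0.074 m and y of R1_mid in the frame of step between -0.22 and 0.22 m and x of R1_mid in the frame of step between -0.1 and 0.1 m and angle between each of R1_mid, R2_mid, R3_mid, R4_mid, R5_mid's own z axis and vertical below 0.1 rad and z of R2_mid in the frame of step between 0.064 and 0.074 m and y of R2_mid in the frame of step between -0.22 and 0.22 m and x of R2_mid in the frame of step between -0.1 and 0.1 m and z of R3_mid in the frame of step between 0.064 and 0.074 m and y of R3_mid in the frame of step between -0.22 and 0.22 m and x of R3_mid in the frame of step between -0.1 and 0.1 m and z of R4_mid in the frame of step between 0.064 and 0.074 m and y of R4_mid in the frame of step between -0.22 and 0.22 m and x of R4_mid in the frame of step between -0.1 and 0.1 m and z of R5_mid in the frame of step between 0.064 and 0.074 m and y of R5_mid in the frame of step between -0.22 and 0.22 m and x of R5_mid in the frame of step between -0.1 and 0.1 m), for 0.2 s.
2. the ruler lies along the row and all caps stand in line, their backs on the far edge of the black line (all of step 1 and x of S1_mid in the frame of step between 0.024 and 0.034 m and z of S1_mid in the frame of step between 0.064 and 0.074 m and y of S1_mid in the frame of step between -0.22 and 0.22 m and x of S1_mid in the frame of step between -0.1 and 0.1 m and angle between each of S1_mid, S2_mid, S3_mid, S4_mid's own z axis and vertical below 0.1 rad and x of S2_mid in the frame of step between 0.024 and 0.034 m and z of S2_mid in the frame of step between 0.064 and 0.074 m and y of S2_mid in the frame of step between -0.22 and 0.22 m and x of S2_mid in the frame of step between -0.1 and 0.1 m and x of S3_mid in the frame of step between 0.024 and 0.034 m and z of S3_mid in the frame of step between 0.064 and 0.074 m and y of S3_mid in the frame of step between -0.22 and 0.22 m and x of S3_mid in the frame of step between -0.1 and 0.1 m and x of S4_mid in the frame of step between 0.024 and 0.034 m and z of S4_mid in the frame of step between 0.064 and 0.074 m and y of S4_mid in the frame of step between -0.22 and 0.22 m and x of S4_mid in the frame of step between -0.1 and 0.1 m and x of R1_mid in the frame of step between 0.024 and 0.034 m and x of R2_mid in the frame of step between 0.024 and 0.034 m and x of R3_mid in the frame of step between 0.024 and 0.034 m and x of R4_mid in the frame of step between 0.024 and 0.034 m and x of R5_mid in the frame of step between 0.024 and 0.034 m and (x of ruler_grip in the frame of step between -0.034 and -0.006 m or x of ruler_grip in the frame of step between 0.064 and 0.092 m) and angle between the y axis of ruler_grip and the y axis of step, either way round below 0.08 rad and z of ruler_grip in the frame of step between 0.06 and 0.1 m), for 0.2 s.
At the end, for the whole second after the job is handed in: Every cap present stands upright on the step with its back within 5 mm of the far edge of the black line; the ruler lies flat on both brackets of its rest, between the lips, its middle within 90 mm of the rest's middle; all is at rest (all of step 1 and x of S1_mid in the frame of step between 0.024 and 0.034 m and z of S1_mid in the frame of step between 0.064 and 0.074 m and y of S1_mid in the frame of step between -0.22 and 0.22 m and x of S1_mid in the frame of step between -0.1 and 0.1 m and angle between each of S1_mid, S2_mid, S3_mid, S4_mid's own z axis and vertical below 0.1 rad and x of S2_mid in the frame of step between 0.024 and 0.034 m and z of S2_mid in the frame of step between 0.064 and 0.074 m and y of S2_mid in the frame of step between -0.22 and 0.22 m and x of S2_mid in the frame of step between -0.1 and 0.1 m and x of S3_mid in the frame of step between 0.024 and 0.034 m and z of S3_mid in the frame of step between 0.064 and 0.074 m and y of S3_mid in the frame of step between -0.22 and 0.22 m and x of S3_mid in the frame of step between -0.1 and 0.1 m and x of S4_mid in the frame of step between 0.024 and 0.034 m and z of S4_mid in the frame of step between 0.064 and 0.074 m and y of S4_mid in the frame of step between -0.22 and 0.22 m and x of S4_mid in the frame of step between -0.1 and 0.1 m and x of R1_mid in the frame of step between 0.024 and 0.034 m and x of R2_mid in the frame of step between 0.024 and 0.034 m and x of R3_mid in the frame of step between 0.024 and 0.034 m and x of R4_mid in the frame of step between 0.024 and 0.034 m and x of R5_mid in the frame of step between 0.024 and 0.034 m and x of ruler_grip in the frame of rest_top between -0.012 and 0.012 m and y of ruler_grip in the frame of rest_top between -0.09 and 0.09 m and z of ruler_grip in the frame of rest_top between 0.021 and 0.031 m and angle between ruler_grip's own z axis and vertical below 0.06 rad and linear speed of each of S1, S2, S3, S4, R1, R2, R3, R4, R5, ruler below 0.02 m/s); the robot touches nothing.
It fails at once if a bystander (tee, union, tin, tape or marker) is moved by more than 30 mm (distance of any of tee, union, tin, tape, marker from where it was at the start of the episode above 0.03 m).
Of S1, S2, S3, S4 only 2 to 3 are there at a start; the rules pass over those that are not, and their reading is None.
Of R1, R2, R3, R4, R5 only 4 to 5 are there at a start; the rules pass over those that are not, and their reading is None.
At some moment in a run one of S1, S2, S3, S4 may be knocked a few centimetres aside while the robot is not near it.
It also fails if it takes over 210 s, if anything falls off the work surface, if the arm or the gripper's body presses on something with over 40 N, if the wrist force passes 120 N, or if a joint passes its speed limit or range.

## Working session

There is one attempt and no reset: what is moved stays moved. The work goes in short steps, Python scripts to look and compute and a tool call to move; the robot and the scene stay as the last step left them, time stands still between calls to the robot, and variables do not carry over. Pictures are saved under pics/ and viewed, and the job is handed in when it is done.

Besides the shell and the picture viewer there is one more tool, called after ">>>" as name(argument=value, ...), one argument or row to a line, values as JSON. servo_tool: Moves the arm, as the interface text tells. Its arguments: {"type":"object","properties":{"deltas":{"type":"array","items":{"type":"number"}},"jaw":{"type":"number"},"grip_force":{"type":"number"}},"required":["deltas"]}

```bash
mkdir -p pics
cat > h.py <<'E'
import numpy as np, cv2
from rig import manip, eyes
def snap(n,f):
    im,d=eyes.get_image(n); c=eyes.get_calibration(n)
    cv2.imwrite('pics/'+f+'.png',im[:,:,::-1]); np.savez('pics/'+f+'.npz',im=im,d=d,K=c['camera_matrix'],D=c['distortion'],r=c['rvec'],t=c['tvec'])
    return im,d,c
def load(f):
    z=np.load('pics/'+f+'.npz'); return z['im'],z['d'],dict(camera_matrix=z['K'],distortion=z['D'],rvec=z['r'],tvec=z['t'])
def ray(c,uv):
    K=np.array(c['camera_matrix'],float);D=np.array(c['distortion'],float)
    p=cv2.undistortPoints(np.array(uv,float).reshape(-1,1,2),K,D).reshape(-1,2)
    R=cv2.Rodrigues(np.array(c['rvec'],float))[0]; t=np.array(c['tvec'],float).reshape(3)
    o=-R.T@t; return o,np.c_[p,np.ones(len(p))]@R
def plane(c,uv,z):
    o,d=ray(c,uv); return o+d*((z-o[2])/d[:,2])[:,None]
def cloud(c,d):
    h,w=d.shape; vv,uu=np.mgrid[:h,:w]
    o,r=ray(c,np.c_[uu.ravel(),vv.ravel()]); P=o+r*d.ravel()[:,None]; P[d.ravel()==0]=np.nan
    return P.reshape(h,w,3)
def st():
    s=manip.get_state(); return s
E
python3 - <<'E'
from h import *
s=st();print(s)
for n in('scene','top','wrist'):
    im,d,c=snap(n,n+'0'); R=cv2.Rodrigues(np.array(c['rvec']))[0];print(n,-R.T@np.array(c['tvec']).ravel(),R[2])
E
```

```text
{'clock': 0.0, 'qpos': array([ 1.04901732e+00,  2.76615528e-01,  1.50615213e+00,  1.11492853e-05,
        1.36072150e+00, -1.21002391e-01]), 'qd': array([ 0.0002495 ,  0.00018834, -0.00114932, -0.00031521, -0.00109638,
       -0.0002438 ]), 'effort': array([ 9.54768730e-04, -4.16770935e+01, -2.45807594e+01,  1.12674593e-04,
        1.09203896e-02,  6.27060012e-05]), 'position': array([0.2240289 , 0.52891303, 0.2017205 ]), 'ee_rot': array([-3.04711761e-04,  1.99050939e-01,  9.79988686e-01, -8.97976841e-04]), 'contact_force': array([ 0.251395  , -0.11070412, -0.28473573]), 'moment': array([-0.01310005, -0.00243409,  0.0285069 ]), 'width': 0.08507593165089587}
scene [1.18504816 0.54638894 0.76718115] [-0.55873037 -0.50148808 -0.66055286]
top [0.32172191 0.00826193 1.31325384] [ 0.21245788  0.02692803 -0.97679912]
wrist [0.1511318  0.56072825 0.37361942] [ 0.28428084 -0.12147225 -0.95101467]
```

View pics/scene0.png

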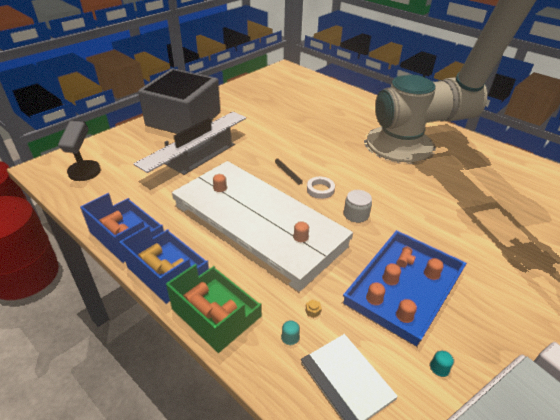

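View pics/top0.png

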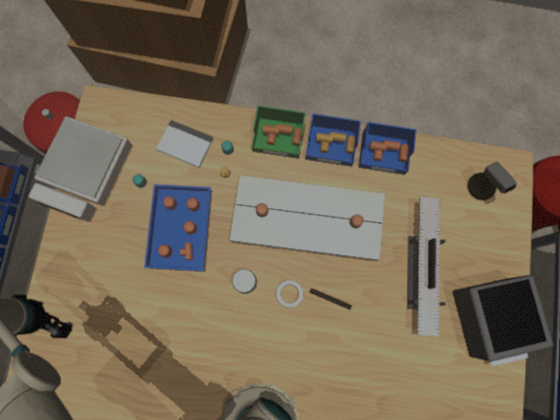

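View pics/wrist0.png

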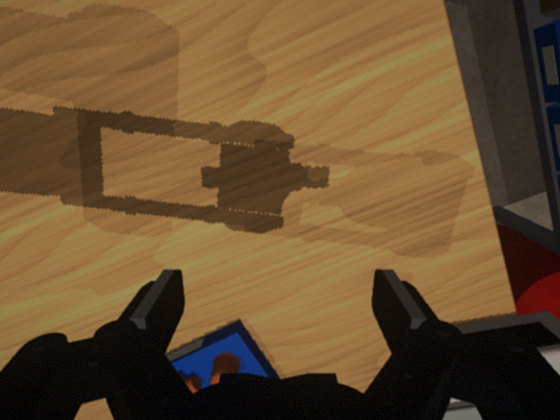

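The top view shows the step with caps near (262,210) and (357,221). The bin holds four caps near (169,203), (193,204), (190,228) and (164,251), plus the tee at (187,251). The ruler is on its rest at (428,265). Next I measure.

```bash
cat > caps.py <<'E'
from h import *
def caps(f,zlo=None):
    im,d,c=load(f); hsv=cv2.cvtColor(im,cv2.COLOR_RGB2HSV); P=cloud(c,d)
    m=((hsv[...,0]<14)|(hsv[...,0]>175))&(hsv[...,1]>100)&(hsv[...,2]>60)
    m&=(P[...,2]>0.02)&(P[...,2]<0.12)&(P[...,0]<0.85)&(P[...,0]>0.2)
    n,l,s,ce=cv2.connectedComponentsWithStats(m.astype(np.uint8))
    out=[]
    for i in range(1,n):
        if s[i,4]<30: continue
        Q=P[l==i]; zt=np.nanpercentile(Q[:,2],90); T=Q[Q[:,2]>zt-0.008]
        out.append((ce[i].round(1),s[i,4],round(float(zt),4),np.nanmedian(T,0).round(4),((np.nanpercentile(T,97,0)+np.nanpercentile(T,3,0))/2).round(4)))
    return out
if __name__=='__main__':
    import sys
    for f in sys.argv[1:]:
        print(f)
        for o in caps(f): print(*o)
E
python3 caps.py top0 scene0
python3 - <<'E'
from h import *
im,d,c=load('top0');P=cloud(c,d);hsv=cv2.cvtColor(im,cv2.COLOR_RGB2HSV)
def rep(name,m,z=None,big=True):
    n,l,s,ce=cv2.connectedComponentsWithStats(m.astype(np.uint8))
    i=1+np.argmax(s[1:,4]); mm=(l==i).astype(np.uint8)
    ct=max(cv2.findContours(mm,0,2)[0],key=cv2.contourArea)
    zz=np.nanmedian(P[mm>0][:,2]) if z is None else z
    r=cv2.minAreaRect(ct); W=plane(c,cv2.boxPoints(r),zz)
    w=plane(c,ct.reshape(-1,2),zz)[:,:2].astype(np.float32)
    rr=cv2.minAreaRect(w); print(name,'px',np.round(ce[i],1),s[i],'zmed',np.nanmedian(P[mm>0][:,2]).round(4),'rect',np.round(rr[0],4),np.round(rr[1],4),round(rr[2],2)); return rr
x,y,z=P[...,0],P[...,1],P[...,2]
grey=hsv[...,1]<70
rep('step',(z>.035)&(z<.065)&(x>.4)&(x<.75)&(y>-.35)&(y<.25)&~((hsv[...,1]>100)),.05)
u=np.mgrid[:420,:560][1]
rep('ruler',(hsv[...,1]<60)&(hsv[...,2]>80)&(u>410)&(u<450)&(z>.045),.066)
rep('rail',(u>410)&(u<450)&(z>.085)&(z<.13),.106)
rep('bin',(hsv[...,0]>100)&(hsv[...,0]<125)&(hsv[...,1]>120)&(u<215)&(u>140)&(x>.3),.03)
rep('tin',(u>225)&(u<265)&(z>.045)&(z<.075)&(x<.45),.06)
E
```

```text
top0
[270.7 138.8] 47 0.031 [0.8392 0.0997 0.0283] [0.839  0.0993 0.0278]
[377.7 154.8] 43 0.0326 [ 0.8398 -0.2386  0.028 ] [ 0.8394 -0.2384  0.029 ]
[168.8 202. ] 91 0.0447 [0.5882 0.3708 0.0417] [0.5876 0.3721 0.0422]
[192.2 203.6] 93 0.0428 [0.5935 0.3    0.0404] [0.5934 0.3003 0.0404]
[261.5 209. ] 92 0.0905 [0.5981 0.0875 0.0874] [0.5992 0.0874 0.0873]
[356.8 220.4] 96 0.0895 [ 0.6085 -0.1892  0.0871] [ 0.6089 -0.189   0.0866]
[189.2 226.9] 97 0.0438 [0.5227 0.2946 0.0408] [0.5231 0.2946 0.0415]
[164.1 250.4] 103 0.0434 [0.4425 0.3544 0.0405] [0.4421 0.3551 0.0405]
[186.8 251.1] 101 0.0278 [0.4498 0.2882 0.0252] [0.4516 0.2906 0.0254]
scene0
[219.1 182.5] 185 0.086 [ 0.6167 -0.1822  0.0846] [ 0.6151 -0.1838  0.083 ]
[301.  231.5] 238 0.0861 [0.6077 0.0942 0.084 ] [0.606  0.093  0.0834]
[405.9 255. ] 133 0.0262 [0.4554 0.2916 0.0238] [0.4557 0.2954 0.0245]
[434.6 266.1] 192 0.0397 [0.4503 0.3606 0.0376] [0.4474 0.3602 0.037 ]
[392.2 271.6] 197 0.0404 [0.5308 0.3003 0.0384] [0.5294 0.3004 0.0374]
[203.5 285.7] 37 0.0292 [0.8464 0.0255 0.0267] [0.8453 0.0232 0.026 ]
[376.1 291. ] 217 0.0397 [0.6028 0.3051 0.0377] [0.6008 0.3046 0.037 ]
[230.1 305.4] 79 0.0279 [0.8411 0.1051 0.026 ] [0.8407 0.1043 0.0249]
[406.9 308.4] 245 0.0401 [0.596  0.3758 0.0386] [0.5948 0.3758 0.0372]
step px [308.3 217.3] [ 230  175  155   85 9636] zmed 0.0499 rect [ 0.6055 -0.0502] [0.2028 0.4409] 1.53
ruler px [428.1 266.9] [ 417  197   24  140 2544] zmed 0.0659 rect [ 0.518  -0.4139] [0.4013 0.0645] 4.48
rail px [432.6 262.7] [429 238   7  50 279] zmed 0.1034 rect [ 0.5182 -0.4093] [0.1387 0.0165] 3.61
bin px [178.5 229.6] [ 145  185   65   86 3510] zmed 0.0043 rect [0.5182 0.3289] [0.2506 0.1724] 5.7
tin px [243.6 280.6] [232 269  24  24 455] zmed 0.0593 rect [0.3904 0.1057] [0.065  0.0656] 9.03
```

>>> servo_tool(
  deltas=[0, 0, 0, 0, 0, 8.4, 0, 0, 0, 0, 0, 8.4, 0, 0, 0, 0, 0, 8.4, 0, 0, 0, 0, 0, 8.4, 0, 0, 0, 0, 0, 8.4, 0, 0, 0, 0, 0, 8.4, 0, 0, 0, 0, 0, 8.4, 0, 0, 0, 0, 0, 8.4, -2.5, 3.6, 0, 0, 0, 0, -2.5, 3.6, 0, 0, 0, 0, -2.5, 3.6, 0, 0, 0, 0, -2.5, 3.6, 0, 0, 0, 0, -2.5, 3.6, 0, 0, 0, 0, -2.5, 3.6, 0, 0, 0, 0, -2.5, 3.6, 0, 0, 0, 0, -2.5, 3.6, 0, 0, 0, 0],
  jaw=6,
)

```text
clock: 1.75
position: [0.508, 0.3143, 0.1954]
ee_rot: [-0.001, 0.716, 0.698, -0.006]
contact_force: [1.1, 0.2, 0.6]
width: 0.0604
```

```bash
cat >> h.py <<'E'
from scipy.spatial.transform import Rotation as Ro
def pose():
    s=st(); q=np.array(s['ee_rot']); R=Ro.from_quat(q[[1,2,3,0]]).as_matrix(); return np.array(s['position']),R,s
def need(target,yawx=None):
    "target world TCP; yawx desired angle of tool x in deg; tool down. prints tool-frame cm and rotvec deg"
    p,R,s=pose(); 
    print('t',s['clock'],'p',p.round(4),'xang',np.degrees(np.arctan2(R[1,0],R[0,0])).round(2),'tilt',np.degrees(np.arccos(-R[2,2])).round(2),'w',round(s['width'],4),'j',np.round(s['qpos'],2))
    if target is not None: print(' d_tool cm',(R.T@(np.array(target)-p)*100).round(2))
    if yawx is not None:
        a=np.radians(yawx); x=np.array([np.cos(a),np.sin(a),0]); z=np.array([0,0,-1.]); T=np.c_[x,np.cross(z,x),z]
        print(' rotvec deg',np.degrees(Ro.from_matrix(R.T@T).as_rotvec()).round(2)); print(' after-rot d cm',(T.T@(np.array(target)-p)*100).round(2))
E
python3 - <<'E'
from h import *
need(None); snap('wrist','w1')
E
python3 caps.py w1
```

```text
t 1.75 p [0.508  0.3143 0.1954] xang 88.6 tilt 0.66 w 0.0604 j [ 0.44  0.32  1.46 -0.    1.37  0.46]
w1
[359.9 119.7] 1088 0.0423 [0.5962 0.3683 0.0409] [0.5969 0.3683 0.0394]
[214.9 139.5] 985 0.0415 [0.4533 0.3531 0.0401] [0.4528 0.3527 0.0385]
[362.5 188.6] 932 0.0429 [0.603  0.2986 0.0415] [0.6034 0.2978 0.0397]
[295.1 194.6] 880 0.0424 [0.5323 0.2941 0.041 ] [0.5325 0.293  0.0394]
[229.4 198.9] 890 0.0263 [0.4608 0.2866 0.0247] [0.4621 0.2885 0.0241]
[545.6 336.2] 216 0.0335 [0.8431 0.0988 0.0316] [0.8433 0.0972 0.0301]
[349.5 362.4] 50 0.0599 [0.5937 0.0913 0.0566] [0.5945 0.0914 0.0581]
```

View pics/w1.png

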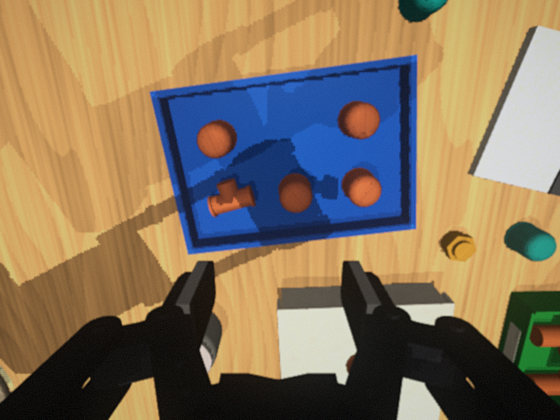

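Run:
```python
from h import *
need((.597,.370,.07),90); need((.597,.370,.012))
```

```text
t 1.8 p [0.5151 0.3094 0.195 ] xang 88.37 tilt 0.69 w 0.0601 j [ 0.43  0.32  1.45 -0.01  1.37  0.46]
 d_tool cm [ 6.44  8.04 12.41]
 rotvec deg [-0.13  0.68 -1.63]
 after-rot d cm [ 6.06  8.19 12.5 ]
t 1.8 p [0.5151 0.3094 0.195 ] xang 88.37 tilt 0.69 w 0.0601 j [ 0.43  0.32  1.45 -0.01  1.37  0.46]
 d_tool cm [ 6.51  8.06 18.21]
```

```bash
python3 - <<'E'
from h import *
snap('wrist','w2')
need((.592,.371,.08),90)
E
python3 caps.py w2
```

```text
t 1.85 p [0.5116 0.3119 0.1949] xang 88.29 tilt 0.64 w 0.0599 j [ 0.43  0.32  1.46 -0.01  1.37  0.47]
 d_tool cm [ 6.26  7.93 11.38]
 rotvec deg [-0.37  0.53 -1.71]
 after-rot d cm [ 5.91  8.04 11.49]
w2
[351.7 113.5] 1089 0.0423 [0.5838 0.3772 0.0408] [0.5844 0.3771 0.0392]
[206.  133.9] 1035 0.043 [0.4412 0.3617 0.0415] [0.4406 0.3617 0.0401]
[355.2 183.2] 936 0.0421 [0.591  0.3074 0.0409] [0.5913 0.3067 0.0392]
[287.3 189.6] 882 0.0425 [0.5202 0.3027 0.0411] [0.5204 0.3019 0.0395]
[221.3 194.2] 934 0.0271 [0.4484 0.2955 0.0255] [0.4496 0.2974 0.0248]
[544.6 331.6] 331 0.0286 [0.8369 0.1088 0.0268] [0.8374 0.107  0.0252]
[347.5 359.9] 236 0.0733 [0.583  0.1015 0.0698] [0.5846 0.1013 0.0725]
[535.6 378.8] 108 0.0278 [0.844  0.0324 0.0244] [0.843  0.0302 0.0242]
```

>>> servo_tool(
  deltas=[0, 0, 0, -0.4, 0.5, -1.7, 0, 0, 0, 0, 0, 0, 0, 0, 0, 0, 0, 0, 0, 0, 0, 0, 0, 0],
)

```text
clock: 2.25
position: [0.5103, 0.3117, 0.1933]
ee_rot: [-0.001, 0.708, 0.706, -0.002]
contact_force: [0.8, -0.1, -0.0]
width: 0.0601
```

```bash
python3 - <<'E'
from h import *
need(None); snap('wrist','w3'); need((.592,.371,.08),90)
E
python3 caps.py w3
```

```text
t 2.25 p [0.5103 0.3117 0.1933] xang 89.83 tilt 0.23 w 0.0601 j [0.43 0.32 1.47 0.   1.36 0.43]
t 2.3 p [0.5103 0.3118 0.1934] xang 89.85 tilt 0.23 w 0.0601 j [0.43 0.32 1.47 0.   1.36 0.43]
 d_tool cm [ 5.94  8.2  11.3 ]
 rotvec deg [-0.23  0.02 -0.15]
 after-rot d cm [ 5.92  8.17 11.34]
w3
[358.3 119.9] 1090 0.0425 [0.5875 0.3747 0.0411] [0.5884 0.3741 0.0397]
[212.2 136.7] 1018 0.0426 [0.4449 0.3588 0.0412] [0.4446 0.3586 0.0397]
[359.7 189.4] 947 0.0427 [0.595  0.3048 0.0413] [0.5953 0.3038 0.0396]
[291.8 194.1] 893 0.0426 [0.5243 0.2998 0.0413] [0.5244 0.2991 0.0396]
[225.5 197.1] 937 0.0271 [0.4524 0.2926 0.0254] [0.4538 0.2942 0.0246]
[542.8 341.9] 302 0.0307 [0.8395 0.1062 0.0287] [0.8398 0.1048 0.0272]
[346.3 365.8] 171 0.069 [0.5873 0.0984 0.0662] [0.5884 0.0977 0.0676]
```

>>> servo_tool(
  deltas=[2.1, 2.6, 0, -0.2, 0, -0.1, 2.1, 2.6, 0, 0, 0, 0, 2.0, 2.6, 0, 0, 0, 0, 0, 0, 3, 0, 0, 0, 0, 0, 3, 0, 0, 0, 0, 0, 3, 0, 0, 0, 0, 0, 2, 0, 0, 0, 0, 0, 0, 0, 0, 0, 0, 0, 0, 0, 0, 0],
)

```text
clock: 3.2
position: [0.5877, 0.3832, 0.0817]
ee_rot: [0.0, 0.705, 0.709, 0.002]
contact_force: [-0.7, 0.8, 0.9]
width: 0.06
```

```bash
python3 - <<'E'
from h import *
need(None); snap('wrist','w4'); need((.588,.374,.012),90)
E
python3 caps.py w4
```

```text
t 3.2 p [0.5877 0.3832 0.0817] xang 90.36 tilt 0.22 w 0.06 j [0.48 0.54 1.39 0.   1.21 0.47]
t 3.25 p [0.5876 0.3832 0.0818] xang 90.35 tilt 0.22 w 0.0598 j [0.48 0.54 1.39 0.   1.21 0.47]
 d_tool cm [-0.94  0.01  6.98]
 rotvec deg [ 0.16 -0.15  0.35]
 after-rot d cm [-0.92  0.04  6.98]
w4
[280.3 229.4] 1926 0.0426 [0.5895 0.3763 0.0413] [0.5898 0.3752 0.0396]
[ 84.4 248. ] 2200 0.0425 [0.4472 0.3604 0.0412] [0.4459 0.3594 0.0392]
[288.1 311.7] 1716 0.0425 [0.5964 0.3071 0.0412] [0.5966 0.3049 0.0393]
[117.1 310.4] 942 0.0267 [0.4574 0.2992 0.0248] [0.4536 0.3004 0.0243]
[213.5 320.3] 367 0.0418 [0.5377 0.298  0.0404] [0.5365 0.2974 0.0385]
```

View pics/w4.png

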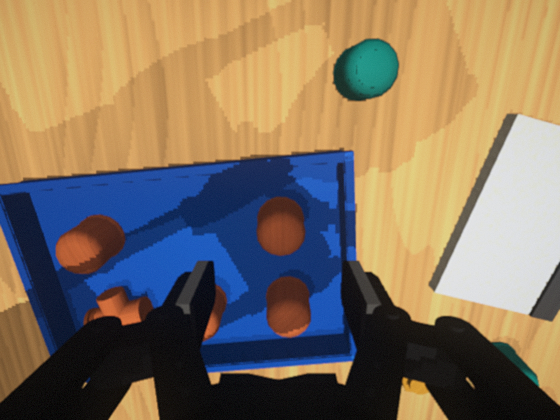

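>>> servo_tool(
  deltas=[-0.8, 0.1, 0, 0, 0, 0.3, 0, 0, 2, 0, 0, 0, 0, 0, 2, 0, 0, 0, 0, 0, 2, 0, 0, 0, 0, 0, 0.8, 0, 0, 0, 0, 0, 0, 0, 0, 0, 0, 0, 0, 0, 0, 0],
  jaw=5.2,
)

```text
clock: 3.95
position: [0.5967, 0.376, 0.0245]
ee_rot: [0.004, 0.707, 0.707, 0.011]
contact_force: [-0.6, -0.3, 0.9]
width: 0.0518
```

Run:
```python
from h import *
need((.589,.375,.012),90); print(st()['contact_force'])
```

```text
t 3.95 p [0.5967 0.376  0.0245] xang 89.98 tilt 1.38 w 0.0518 j [ 0.46  0.58  1.46 -0.    1.07  0.46]
 d_tool cm [-0.11 -0.8   1.23]
 rotvec deg [ 1.25 -0.59 -0.03]
 after-rot d cm [-0.1  -0.77  1.25]
[-0.55230684 -0.28115118  0.87118587]
```

>>> servo_tool(
  deltas=[0, -0.5, 0.3, 1.2, -0.6, 0, 0, -0.2, 0.3, 0, 0, 0, 0, 0, 0.4, 0, 0, 0, 0, 0, 0, 0, 0, 0, 0, 0, 0, 0, 0, 0],
)

```text
clock: 4.45
position: [0.5913, 0.3771, 0.0173]
ee_rot: [0.001, 0.707, 0.707, 0.002]
contact_force: [-0.9, 0.9, -0.3]
width: 0.052
```

Run:
```python
from h import *
need((.589,.375,.013),90); print(st()['contact_force'])
```

```text
t 4.45 p [0.5913 0.3771 0.0173] xang 89.98 tilt 0.27 w 0.052 j [ 0.47  0.59  1.46 -0.    1.08  0.47]
 d_tool cm [-0.21 -0.23  0.43]
 rotvec deg [ 0.26 -0.09 -0.02]
 after-rot d cm [-0.21 -0.23  0.43]
[-0.86840895  0.94494672 -0.2632422 ]
```

>>> servo_tool(
  deltas=[-0.2, -0.2, 0.2, 0.2, 0, 0, 0, 0, 0, 0, 0, 0, 0, 0, 0, 0, 0, 0, 0, 0, 0, 0, 0, 0, 0, 0, 0, 0, 0, 0, 0, 0, 0, 0, 0, 0],
  jaw=3.0,
  grip_force=40,
)

```text
clock: 5.05
position: [0.5891, 0.3748, 0.0151]
ee_rot: [-0.0, 0.707, 0.707, 0.001]
contact_force: [-0.4, 0.5, 0.2]
width: 0.03
```

>>> servo_tool(
  deltas=[0, 0, -2, 0, 0, 0, 0, 0, -3, 0, 0, 0, 0, 0, -4, 0, 0, 0, 0, 0, -4, 0, 0, 0, 0, 0, -3, 0, 0, 0, 0, 0, -1, 0, 0, 0, 0, 0, 0, 0, 0, 0, 0, 0, 0, 0, 0, 0],
)

```text
clock: 5.85
position: [0.5875, 0.3739, 0.1878]
ee_rot: [-0.001, 0.707, 0.707, -0.002]
contact_force: [-0.2, 0.8, -0.8]
width: 0.0303
```

Run:
```python
from h import *
need((.589,.11,.18),91.5);snap('wrist','w5')
```

```text
t 5.85 p [0.5875 0.3739 0.1878] xang 89.98 tilt 0.3 w 0.0303 j [0.47 0.47 1.24 0.   1.44 0.47]
 d_tool cm [-26.39   0.16   0.82]
 rotvec deg [-0.29  0.07 -1.52]
 after-rot d cm [-26.38  -0.54   0.78]
```

View pics/w5.png

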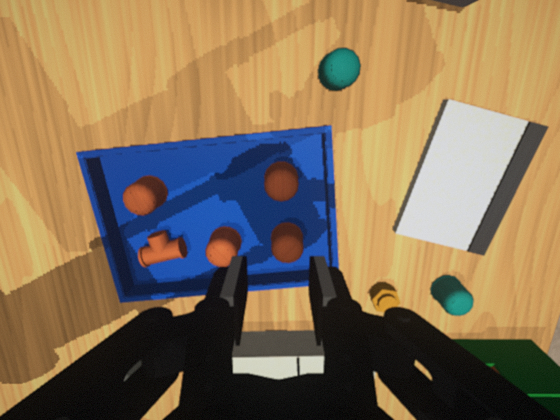

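```bash
python3 caps.py w5
python3 - <<'E'
from h import *
for f in('w4','w5'):
    im,d,c=load(f)
    P=(.5876,.3832,.0818) if f=='w4' else (.5875,.3739,.1878)
    w=.06 if f=='w4' else .0303
    for dz in(0,.019):
        pts=np.array([P,(P[0]-w/2,P[1],P[2]),(P[0]+w/2,P[1],P[2])])+[0,0,dz]
        print(f,dz,cv2.projectPoints(pts,c['rvec'],c['tvec'],c['camera_matrix'],c['distortion'])[0].reshape(-1,2).round(0).tolist())
    print([d[265,u] for u in (180,200,210,235,240,320,350,360)])
    C=cloud(c,d)
    for uv in ([(235,262),(320,262)] if f=='w5' else [(207,268),(350,268)]): print(uv,C[uv[1],uv[0]])
    m=(d>0)&(d<.25); m[:, :]&=True
    r=np.where(m.any(1))[0].min(); print('first near row',r,np.where(m[r+3])[0])
E
```

```text
w5
[280.8 182.8] 927 0.0421 [0.5896 0.3753 0.0408] [0.5892 0.3745 0.0393]
[141.8 197. ] 1002 0.0422 [0.4462 0.3594 0.0408] [0.4451 0.3586 0.0391]
[286.7 245.1] 836 0.0421 [0.5963 0.3056 0.0408] [0.5959 0.3045 0.0389]
[221.7 249. ] 831 0.0422 [0.5252 0.3006 0.0408] [0.5254 0.2987 0.0392]
[158.9 251. ] 842 0.0268 [0.4525 0.2924 0.025 ] [0.4536 0.2942 0.0246]
w4 0 [[278.0, 248.0], [225.0, 247.0], [330.0, 248.0]]
w4 0.019 [[278.0, 263.0], [220.0, 263.0], [335.0, 263.0]]
[np.float32(0.27695546), np.float32(0.14396726), np.float32(0.0), np.float32(0.2764356), np.float32(0.27765593), np.float32(0.2775855), np.float32(0.14500597), np.float32(0.14338705)]
(207, 268) [0.5567567  0.39403053 0.12655595]
(350, 268) [0.61857626 0.39492545 0.12752036]
first near row 0 [  0   1   2   3   4   5   6   7   8   9  10  11  12  13  14  15  16  17
  18  19  20  21  22  23  24  25  26  27  28  29  30  31  32  33  34  35
  36  37  38  39  40  41  42  43  44  45  46  47  48  49  50  51  52  53
  54  55  56  57  58  59  60  61  62  63  64  65  66  67  68  69  70  71
  72  73  74  75  76  77  78  79  80  81  82
[... 1778 characters left out ...]
22
 523 524 525 526 527 528 529 530 531 532 533 534 535 536 537 538 539 540
 541 542 543 544 545 546 547 548 549 550 551 552 553 554 555 556 557 558
 559]
w5 0 [[278.0, 248.0], [252.0, 248.0], [305.0, 248.0]]
w5 0.019 [[278.0, 264.0], [249.0, 263.0], [307.0, 264.0]]
[np.float32(0.39672816), np.float32(0.39758962), np.float32(0.39503637), np.float32(0.14369062), np.float32(0.1439907), np.float32(0.14468004), np.float32(0.39888647), np.float32(0.39877856)]
(235, 262) [0.56816061 0.38460925 0.22586761]
(320, 262) [0.60661596 0.38470494 0.22574789]
first near row 257 [231 232 233 234 235 236 237 238 239 240 241 242 243 244 245 246 309 310
 311 312 313 314 315 316 317 318 319 320 321 322 323 324]
```

Run:
```python
from h import *
p,R,s=pose(); im,d,c=snap('scene','s5'); C=cloud(c,d)
print(p, cv2.projectPoints(p.reshape(1,3),c['rvec'],c['tvec'],c['camera_matrix'],c['distortion'])[0])
u,v=cv2.projectPoints(p.reshape(1,3),c['rvec'],c['tvec'],c['camera_matrix'],c['distortion'])[0].ravel().astype(int)
k=im[v-110:v+40,u-75:u+75].copy(); cv2.circle(k,(75,110),2,(255,255,0),-1)
cv2.imwrite('pics/s5c.png',cv2.resize(k,None,fx=4,fy=4)[:,:,::-1])
m=(abs(C[...,1]-p[1])<.03)&(abs(C[...,0]-p[0])<.06)&(C[...,2]>.1)
print(np.nanpercentile(C[m][:,2],[0,1,3,5,10]))
```

```text
[0.58728993 0.37375153 0.18733891] [[[426.23230252 253.60441622]]]
[0.21369774 0.23109394 0.2677149  0.28797611 0.33019337]
```

View pics/s5c.png

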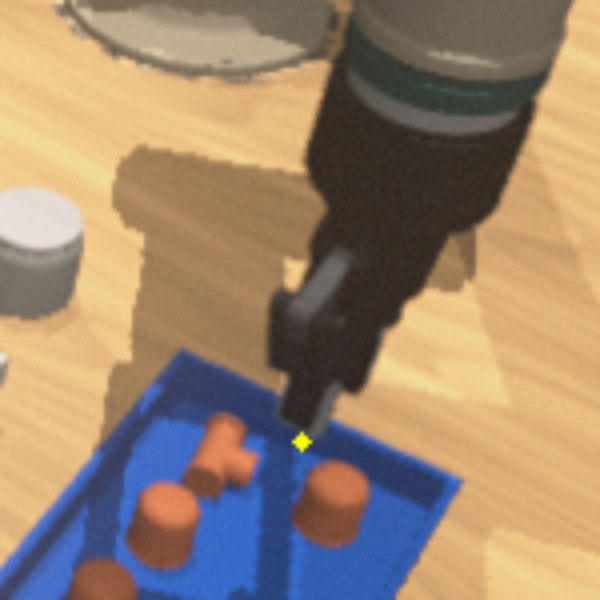

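The close missed because the fingertips sit about 38 mm behind the reported TCP: wrist depth puts them at z≈0.226 when the TCP reads 0.188. I'll check that on the way down.

>>> servo_tool(
  deltas=[0.1, 0.1, 4, 0, 0, 0, 0, 0, 4, 0, 0, 0, 0, 0, 4, 0, 0, 0, 0, 0, 3, 0, 0, 0, 0, 0, 1, 0, 0, 0, 0, 0, 0, 0, 0, 0, 0, 0, 0, 0, 0, 0, 0, 0, 0, 0, 0, 0],
  jaw=5.4,
)

```text
clock: 6.75
position: [0.5832, 0.3724, 0.0139]
ee_rot: [-0.003, 0.707, 0.707, -0.009]
contact_force: [0.6, 0.6, -0.0]
width: 0.0545
```

Run:
```python
from h import *
need((.589,.375,-.02),90); print(st()['contact_force']); 
im,d,c=snap('wrist','w6'); C=cloud(c,d)
near=(d>0)&(d<.155)&(d>.12)
for lo,hi in((150,270),(290,400)):
    m=near.copy(); m[:,:lo]=0;m[:,hi:]=0; m[:235]=0
    r=np.where(m.sum(1)>3)[0].min(); print(r,np.nanmedian(C[r:r+4][m[r:r+4]],0))
```

```text
t 6.75 p [0.5832 0.3724 0.0139] xang 89.98 tilt 1.06 w 0.0545 j [0.47 0.59 1.47 0.   1.1  0.47]
 d_tool cm [0.29 0.63 3.38]
 rotvec deg [-0.97  0.42 -0.03]
 after-rot d cm [0.26 0.58 3.39]
[ 0.56442934  0.59516765 -0.01885568]
260 [0.55441467 0.38405141 0.05349685]
260 [0.61384472 0.38411956 0.0526001 ]
```

View pics/w6.png

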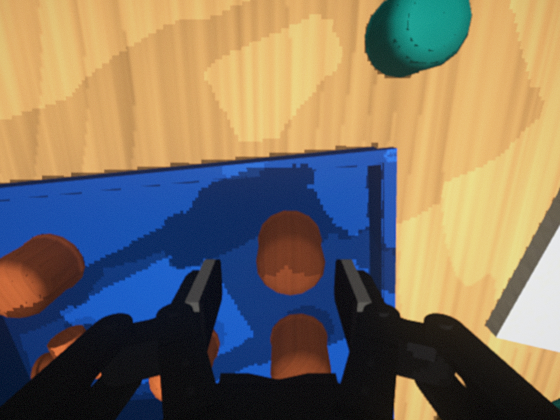

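>>> servo_tool(
  deltas=[0.2, 0.5, 1, -1.0, 0.4, 0, 0, 0, 1, 0, 0, 0, 0, 0, 0.9, 0, 0, 0, 0, 0, 0, 0, 0, 0, 0, 0, 0, 0, 0, 0],
)

```text
clock: 7.3
position: [0.5926, 0.3766, -0.0096]
ee_rot: [0.002, 0.707, 0.707, 0.006]
contact_force: [-0.0, -0.6, -0.4]
width: 0.0538
```

Run:
```python
from h import *
need((.589,.375,-.026),90); print(st()['contact_force'])
```

```text
t 7.3 p [ 0.5926  0.3766 -0.0096] xang 89.97 tilt 0.73 w 0.0538 j [ 0.47  0.61  1.49 -0.    1.02  0.47]
 d_tool cm [-0.17 -0.38  1.63]
 rotvec deg [ 0.66 -0.3  -0.03]
 after-rot d cm [-0.16 -0.36  1.64]
[-0.0293694  -0.61116996 -0.41991336]
```

>>> servo_tool(
  deltas=[-0.1, -0.2, 0.6, 0.6, -0.3, 0, 0, -0.1, 0.5, 0, 0, 0, 0, 0, 0.3, 0, 0, 0, 0, 0, 0, 0, 0, 0, 0, 0, 0, 0, 0, 0],
)

```text
clock: 7.8
position: [0.5897, 0.3757, -0.0244]
ee_rot: [0.0, 0.707, 0.707, 0.0]
contact_force: [0.1, -0.1, 0.5]
width: 0.054
```

Run:
```python
from h import *
need((.589,.375,-.026),90); print(st()['contact_force'])
```

```text
t 7.8 p [ 0.5897  0.3757 -0.0244] xang 89.97 tilt 0.03 w 0.054 j [ 0.47  0.63  1.5  -0.    1.01  0.47]
 d_tool cm [-0.07 -0.07  0.16]
 rotvec deg [ 0.03  0.01 -0.03]
 after-rot d cm [-0.07 -0.07  0.16]
[ 0.10347098 -0.06000907  0.54767438]
```

>>> servo_tool(
  deltas=[0, 0, 0, 0, 0, 0, 0, 0, 0, 0, 0, 0, 0, 0, 0, 0, 0, 0, 0, 0, 0, 0, 0, 0, 0, 0, 0, 0, 0, 0, 0, 0, 0, 0, 0, 0],
  jaw=3.0,
)

```text
clock: 8.4
position: [0.5898, 0.3758, -0.0242]
ee_rot: [0.0, 0.707, 0.707, 0.0]
contact_force: [-0.1, -0.0, -0.7]
width: 0.037
```

>>> servo_tool(
  deltas=[0, 0, -1.5, 0, 0, 0, 0, 0, -3, 0, 0, 0, 0, 0, -4, 0, 0, 0, 0, 0, -4, 0, 0, 0, 0, 0, -4, 0, 0, 0, 0, 0, -2, 0, 0, 0, -3, 0, 0, 0, 0, -1.5, -4, 0, 0, 0, 0, 0, -4, 0, 0, 0, 0, 0, -4, 0, 0, 0, 0, 0, -4, 0, 0, 0, 0, 0, -4, 0, 0, 0, 0, 0, -4, 0, 0, 0, 0, 0, -4, 0, 0, 0, 0, 0, 0, 0, 0, 0, 0, 0, 0, 0, 0, 0, 0, 0, 0, 0, 0, 0, 0, 0, 0, 0, 0, 0, 0, 0],
)

```text
clock: 10.2
position: [0.5982, 0.0578, 0.1867]
ee_rot: [0.005, 0.696, 0.718, 0.008]
contact_force: [-0.5, -0.0, -1.6]
width: 0.0375
```

```bash
python3 - <<'E'
from h import *
need(None);snap('wrist','w7');need(None)
E
python3 caps.py w7
```

```text
t 10.2 p [0.5982 0.0578 0.1867] xang 91.8 tilt 1.13 w 0.0375 j [-0.02  0.31  1.49  0.    1.32 -0.06]
t 10.25 p [0.5982 0.058  0.1867] xang 91.82 tilt 1.13 w 0.0373 j [-0.02  0.31  1.49  0.    1.32 -0.06]
w7
[280.3 159.4] 1418 0.0885 [0.6015 0.0907 0.0872] [0.6015 0.0901 0.0857]
[513.9 147.1] 479 0.0305 [0.8397 0.1027 0.0287] [0.8399 0.1019 0.0272]
[499.9 220.2] 201 0.0309 [0.8444 0.0235 0.0291] [0.8446 0.022  0.0276]
```

View pics/w7.png

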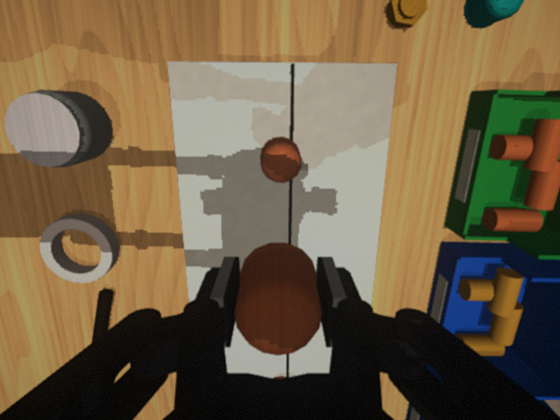

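```bash
cat > line.py <<'E'
from h import *
def line(f,rows):
    im,d,c=load(f); g=cv2.cvtColor(im,cv2.COLOR_RGB2GRAY).astype(float)
    L=[];pts=[]
    o=[]
    for r in rows:
        w=g[r,250:330]; 
        if w.min()>0.55*np.median(w): continue
        i=np.argmin(w)+250
        # far (right) edge: half-level crossing
        hi=np.median(g[r,i+5:i+15]); lo=g[r,i]
        j=i
        while g[r,j]<(hi+lo)/2 and j<i+8: j+=1
        e=j-1+((hi+lo)/2-g[r,j-1])/(g[r,j]-g[r,j-1])
        o.append((e,r))
    W=plane(c,o,.05); return W
if __name__=='__main__':
    W=line('w7',list(range(68,130))+list(range(185,232)))
    p=np.polyfit(W[:,1],W[:,0],1); res=W[:,0]-np.polyval(p,W[:,1]); k=abs(res)<.002
    p=np.polyfit(W[k,1],W[k,0],1);print(len(W),k.sum(),'x = %.4f + %.4f y'%(p[1],p[0]),W[:,1].min(),W[:,1].max(),res[k].std(),'x at y=.09,-.05:',np.polyval(p,[.09,-.05]))
    im,d,c=load('w7')
    print(plane(c,[(168,62),(397,64),(292,63)],.05).round(4))
E
python3 line.py
```

```text
109 109 x = 0.6164 + -0.0298 y 0.013994537751884126 0.16666093597888268 0.00019764723835383739 x at y=.09,-.05: [0.61367738 0.61784544]
[[0.5027 0.1676 0.05  ]
 [0.7014 0.173  0.05  ]
 [0.6096 0.1706 0.05  ]]
```

>>> servo_tool(
  deltas=[-2.2, 1.1, 3, 1, -0.5, 0, 0, 0, 3, 0, 0, 0, 0, 0, 3, 0, 0, 0, 0, 0, 3, 0, 0, 0, 0, 0, 1, 0, 0, 0, 0, 0, 0, 0, 0, 0, 0, 0, 0, 0, 0, 0],
)

```text
clock: 10.95
position: [0.6147, 0.0434, 0.056]
ee_rot: [0.004, 0.692, 0.722, 0.002]
contact_force: [0.0, 0.5, -0.5]
width: 0.0371
```

Run:
```python
from h import *
need((.610,.035,.021),91.7)
```

```text
t 10.95 p [0.6147 0.0434 0.056 ] xang 92.45 tilt 0.55 w 0.0371 j [-0.04  0.44  1.63 -0.    1.06 -0.08]
 d_tool cm [-0.81 -0.53  3.5 ]
 rotvec deg [0.5  0.24 0.75]
 after-rot d cm [-0.83 -0.49  3.5 ]
```

>>> servo_tool(
  deltas=[-0.8, -0.4, 1, 0.5, 0.2, 0.7, 0, 0, 1, 0, 0, 0, 0, 0, 0.8, 0, 0, 0, 0, 0, 0, 0, 0, 0, 0, 0, 0, 0, 0, 0],
)

```text
clock: 11.45
position: [0.6141, 0.0344, 0.03]
ee_rot: [0.003, 0.696, 0.718, 0.002]
contact_force: [-1.0, -0.4, -0.9]
width: 0.0369
```

Run:
```python
from h import *
need((.610,.035,.0215),91.7);print(st()['contact_force'])
```

```text
t 11.45 p [0.6141 0.0344 0.03  ] xang 91.71 tilt 0.42 w 0.0369 j [-0.06  0.47  1.66 -0.    1.   -0.09]
 d_tool cm [ 0.07 -0.41  0.85]
 rotvec deg [0.42 0.07 0.01]
 after-rot d cm [ 0.07 -0.41  0.85]
[-0.97328028 -0.35022928 -0.86269811]
```

>>> servo_tool(
  deltas=[0, -0.3, 0.4, 0.4, 0, 0, 0, 0, 0.3, 0, 0, 0, 0, 0, 0, 0, 0, 0, 0, 0, 0, 0, 0, 0],
)

```text
clock: 11.85
position: [0.6113, 0.0343, 0.023]
ee_rot: [0.001, 0.696, 0.718, -0.0]
contact_force: [-0.2, 0.9, -0.6]
width: 0.0371
```

Run:
```python
from h import *
need((.610,.035,.0215),91.7);print(st()['contact_force'])
```

```text
t 11.85 p [0.6113 0.0343 0.023 ] xang 91.71 tilt 0.08 w 0.0371 j [-0.06  0.48  1.67 -0.    0.99 -0.09]
 d_tool cm [ 0.07 -0.13  0.15]
 rotvec deg [0.04 0.07 0.01]
 after-rot d cm [ 0.07 -0.13  0.15]
[-0.17775335  0.86561282 -0.60032618]
```

>>> servo_tool(
  deltas=[0, 0, 0.2, 0, 0, 0, 0, 0, 0, 0, 0, 0, 0, 0, 0, 0, 0, 0],
)

```text
clock: 12.15
position: [0.612, 0.0344, 0.0221]
ee_rot: [0.001, 0.696, 0.718, 0.0]
contact_force: [-0.0, -0.7, -1.4]
width: 0.0372
```

>>> servo_tool(
  deltas=[0, 0, 0, 0, 0, 0, 0, 0, 0, 0, 0, 0, 0, 0, 0, 0, 0, 0, 0, 0, 0, 0, 0, 0],
  jaw=5.4,
)

```text
clock: 12.55
position: [0.6125, 0.0344, 0.0223]
ee_rot: [0.002, 0.696, 0.718, 0.001]
contact_force: [-0.6, 0.2, -0.2]
width: 0.0537
```

>>> servo_tool(
  deltas=[0, 0, -2, 0, 0, 0, 0, 0, -3, 0, 0, 0, 0, 0, -4, 0, 0, 0, 0, 0, -4, 0, 0, 0, 0, 0, -3, 0, 0, 0, 3, 0, 0, 0, 0, 0, 4, 0, 0, 0, 0, 0, 4, 0, 0, 0, 0, 0, 4, 0, 0, 0, 0, 0, 0, 0, 0, 0, 0, 0, 0, 0, 0, 0, 0, 0, 0, 0, 0, 0, 0, 0],
)

```text
clock: 13.75
position: [0.6082, 0.1882, 0.189]
ee_rot: [0.002, 0.698, 0.717, 0.001]
contact_force: [-0.6, 0.0, 0.6]
width: 0.0539
```

```bash
python3 - <<'E'
from h import *
need((.595,.305,.06),91);snap('wrist','w8'); snap('top','t8');need(None)
E
python3 caps.py w8 t8
```

```text
t 13.75 p [0.6082 0.1882 0.189 ] xang 91.54 tilt 0.31 w 0.0539 j [ 0.19  0.37  1.39 -0.    1.37  0.17]
 d_tool cm [11.73 -1.08 12.88]
 rotvec deg [0.3  0.07 0.54]
 after-rot d cm [11.7  -1.12 12.9 ]
t 13.85 p [0.6084 0.1875 0.189 ] xang 91.47 tilt 0.31 w 0.0541 j [ 0.19  0.37  1.39 -0.    1.37  0.17]
w8
[91.5  3. ] 176 0.0408 [0.4456 0.3432 0.0387] [0.4447 0.3429 0.0384]
[267.7  61.6] 1201 0.0424 [0.597  0.3015 0.0409] [0.5971 0.3014 0.0395]
[189.   64.5] 1195 0.0423 [0.5263 0.2968 0.0409] [0.5258 0.2967 0.0395]
[116.   70.5] 1431 0.0269 [0.4528 0.2899 0.025 ] [0.4543 0.2924 0.0245]
[479.3 259.3] 359 0.0306 [0.8396 0.1037 0.0291] [0.8396 0.1024 0.0273]
[272.4 308.5] 2641 0.0883 [0.6067 0.079  0.0872] [0.6066 0.0635 0.0853]
[468.9 318.1] 164 0.0308 [0.8444 0.0251 0.029 ] [0.8446 0.0228 0.0274]
t8
[270.9 138.9] 48 0.0317 [0.8391 0.0982 0.0286] [0.8391 0.099  0.03  ]
[377.6 154.9] 41 0.0315 [ 0.8394 -0.2388  0.0273] [ 0.84   -0.2387  0.0284]
[192.2 203.7] 97 0.0434 [0.5943 0.2998 0.0406] [0.5942 0.2996 0.0406]
[261.5 209.3] 95 0.0903 [0.5991 0.087  0.087 ] [0.5997 0.0872 0.0872]
[281.3 208.7] 92 0.0899 [0.6078 0.0312 0.0871] [0.6088 0.0308 0.0872]
[356.7 220.3] 93 0.0904 [ 0.6082 -0.1887  0.0873] [ 0.6086 -0.188   0.0881]
```

View pics/w8.png

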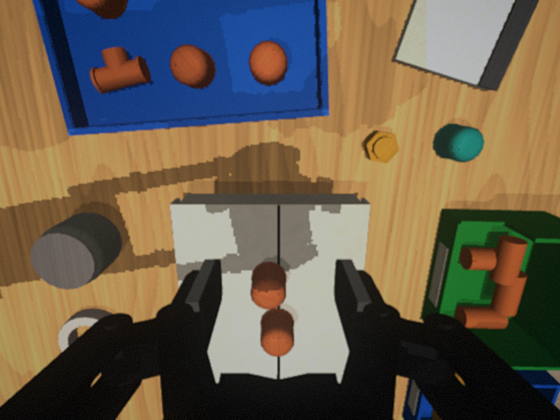

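>>> servo_tool(
  deltas=[4, -0.4, 0, 0, 0, 0.5, 4, -0.4, 0, 0, 0, 0, 3.6, -0.3, 0, 0, 0, 0, 0, 0, 4, 0, 0, 0, 0, 0, 4, 0, 0, 0, 0, 0, 4, 0, 0, 0, 0, 0, 3, 0, 0, 0, 0, 0, 2, 0, 0, 0, 0, 0, 0, 0, 0, 0, 0, 0, 0, 0, 0, 0, 0, 0, 0, 0, 0, 0],
)

```text
clock: 14.95
position: [0.6047, 0.2945, 0.0165]
ee_rot: [0.005, 0.708, 0.706, 0.004]
contact_force: [0.0, -0.1, 0.3]
width: 0.0537
```

Run:
```python
from h import *
need((.596,.304,-.025),91)
```

```text
t 14.95 p [0.6047 0.2945 0.0165] xang 89.88 tilt 0.79 w 0.0537 j [ 0.35  0.55  1.54 -0.01  1.03  0.36]
 d_tool cm [ 0.96 -0.93  4.14]
 rotvec deg [ 0.78  0.11 -1.12]
 after-rot d cm [ 0.97 -0.85  4.15]
```

>>> servo_tool(
  deltas=[0.9, -0.8, 0, 0.8, 0.1, 0, 0, 0, 1.2, 0, 0, 0, 0, 0, 1.2, 0, 0, 0, 0, 0, 1.0, 0, 0, 0, 0, 0, 0, 0, 0, 0, 0, 0, 0, 0, 0, 0],
)

```text
clock: 15.55
position: [0.5987, 0.3054, -0.0163]
ee_rot: [0.001, 0.708, 0.706, 0.003]
contact_force: [-0.2, -0.5, 1.3]
width: 0.0543
```

Run:
```python
from h import *
need((.596,.304,-.025),91);print(st()['contact_force'])
```

```text
t 15.55 p [ 0.5987  0.3054 -0.0163] xang 89.88 tilt 0.36 w 0.0543 j [0.37 0.59 1.57 0.   0.98 0.37]
 d_tool cm [-0.15 -0.28  0.87]
 rotvec deg [ 0.32 -0.17 -1.12]
 after-rot d cm [-0.14 -0.27  0.87]
[-0.16680166 -0.4917797   1.28707192]
```

>>> servo_tool(
  deltas=[-0.1, -0.2, 0.6, 0.3, -0.2, 0, 0, 0, 0.3, 0, 0, 0, 0, 0, 0, 0, 0, 0, 0, 0, 0, 0, 0, 0],
)

```text
clock: 15.95
position: [0.5968, 0.3043, -0.0261]
ee_rot: [0.0, 0.708, 0.706, -0.0]
contact_force: [0.1, 0.1, -1.0]
width: 0.054
```

>>> servo_tool(
  deltas=[0, 0, 0, 0, 0, 0, 0, 0, 0, 0, 0, 0, 0, 0, 0, 0, 0, 0, 0, 0, 0, 0, 0, 0, 0, 0, 0, 0, 0, 0],
  jaw=3.0,
)

```text
clock: 16.45
position: [0.597, 0.3043, -0.0257]
ee_rot: [0.0, 0.708, 0.706, -0.0]
contact_force: [0.3, -0.7, -0.3]
width: 0.0374
```

>>> servo_tool(
  deltas=[0, 0, -2, 0, 0, 0, 0, 0, -3, 0, 0, 0, 0, 0, -4, 0, 0, 0, 0, 0, -4, 0, 0, 0, 0, 0, -2, 0, 0, 0, -3, 0, 0, 0, 0, 0, -4, 0.2, 0, 0, 0, -0.5, -4.5, 0.2, 0, 0, 0, -0.5, -4.5, 0.2, 0, 0, 0, -0.5, -4.5, 0.2, 0, 0, 0, 0, -4.5, 0.2, 0, 0, 0, 0, -4, 0.2, 0, 0, 0, 0, -3, 0.2, 0, 0, 0, 0, 0, 0, 0, 0, 0, 0, 0, 0, 0, 0, 0, 0],
)

```text
clock: 17.95
position: [0.6158, -0.026, 0.1284]
ee_rot: [0.0, 0.697, 0.717, -0.001]
contact_force: [-0.2, -0.4, -1.0]
width: 0.0368
```

Run:
```python
from h import *
need((.612,-.020,.02),91.7);print(st()['contact_force'])
```

```text
t 17.95 p [ 0.6158 -0.026   0.1284] xang 91.63 tilt 0.08 w 0.0368 j [-0.15  0.39  1.53 -0.    1.23 -0.18]
 d_tool cm [ 0.62 -0.36 10.84]
 rotvec deg [-0.03  0.08 -0.07]
 after-rot d cm [ 0.61 -0.37 10.84]
[-0.16033177 -0.43972663 -0.95905008]
```

>>> servo_tool(
  deltas=[0.3, -0.6, 3, 0, 0, 0, 0, 0, 3, 0, 0, 0, 0, 0, 2.5, 0, 0, 0, 0, 0, 1, 0, 0, 0, 0, 0, 0, 0, 0, 0, 0, 0, 0, 0, 0, 0, 0, 0, 0, 0, 0, 0],
)

```text
clock: 18.65
position: [0.612, -0.0168, 0.0339]
ee_rot: [0.002, 0.695, 0.719, 0.002]
contact_force: [-0.2, 0.6, -0.8]
width: 0.0374
```

Run:
```python
from h import *
need((.612,-.020,.0205),91.7);print(st()['contact_force'])
```

```text
t 18.65 p [ 0.612  -0.0168  0.0339] xang 91.97 tilt 0.33 w 0.0374 j [-0.14  0.46  1.67  0.    1.01 -0.18]
 d_tool cm [-0.32 -0.01  1.34]
 rotvec deg [0.33 0.   0.27]
 after-rot d cm [-0.32 -0.01  1.34]
[-0.20044743  0.62329638 -0.80366896]
```

>>> servo_tool(
  deltas=[-0.3, 0, 0.6, 0.3, 0, 0.2, 0, 0, 0.5, 0, 0, 0, 0, 0, 0.3, 0, 0, 0, 0, 0, 0, 0, 0, 0, 0, 0, 0, 0, 0, 0],
)

```text
clock: 19.15
position: [0.6147, -0.0205, 0.0219]
ee_rot: [0.003, 0.696, 0.718, 0.002]
contact_force: [-0.4, -0.1, -1.8]
width: 0.0372
```

Run:
```python
from h import *
need((.612,-.020,.0205),91.7);print(st()['contact_force'])
```

```text
t 19.15 p [ 0.6147 -0.0205  0.0219] xang 91.74 tilt 0.37 w 0.0372 j [-0.15  0.48  1.67 -0.    0.99 -0.18]
 d_tool cm [ 0.06 -0.27  0.13]
 rotvec deg [0.36 0.07 0.04]
 after-rot d cm [ 0.06 -0.27  0.14]
[-0.43077919 -0.14497922 -1.76493108]
```

>>> servo_tool(
  deltas=[0, -0.2, 0.15, 0.3, 0, 0, 0, 0, 0, 0, 0, 0, 0, 0, 0, 0, 0, 0],
)

```text
clock: 19.45
position: [0.6128, -0.0207, 0.0205]
ee_rot: [0.001, 0.696, 0.718, -0.0]
contact_force: [0.6, -0.7, -1.2]
width: 0.0371
```

>>> servo_tool(
  deltas=[0, 0, 0, 0, 0, 0, 0, 0, 0, 0, 0, 0, 0, 0, 0, 0, 0, 0, 0, 0, 0, 0, 0, 0],
  jaw=5.4,
)

```text
clock: 19.85
position: [0.6133, -0.0208, 0.0212]
ee_rot: [0.001, 0.696, 0.718, 0.0]
contact_force: [0.3, -0.3, 0.8]
width: 0.0538
```

>>> servo_tool(
  deltas=[0, 0, -2, 0, 0, 0, 0, 0, -3, 0, 0, 0, 0, 0, -4, 0, 0, 0, 0, 0, -2, 0, 0, 0, 3, -1, 0, 0, 0, 0, 4, -1, 0, 0, 0, 0, 4.5, -1.2, 0, 0, 0, 0, 4.5, -1.2, 0, 0, 0, 0, 4.5, -1.2, 0, 0, 0, 0, 4.5, -1.2, 0, 0, 0, 0, 4, -1, 0, 0, 0, 0, 3, -1, 0, 0, 0, 0, 0, 0, 0, 0, 0, 0, 0, 0, 0, 0, 0, 0, 0, 0, 0, 0, 0, 0],
)

```text
clock: 21.35
position: [0.5151, 0.3069, 0.1361]
ee_rot: [0.004, 0.698, 0.716, 0.003]
contact_force: [0.4, 0.2, 0.6]
width: 0.0542
```

```bash
python3 - <<'E'
from h import *
need((.525,.300,-.025),91);snap('wrist','w9')
E
python3 caps.py w9
```

```text
t 21.35 p [0.5151 0.3069 0.1361] xang 91.53 tilt 0.54 w 0.0542 j [ 0.42  0.35  1.56 -0.    1.22  0.4 ]
 d_tool cm [-0.7   0.82 16.12]
 rotvec deg [0.54 0.05 0.53]
 after-rot d cm [-0.71  0.98 16.11]
w9
[192.3 135.1] 1546 0.0425 [0.4455 0.3585 0.0412] [0.4448 0.3583 0.0397]
[207.8 207.6] 1331 0.027 [0.4529 0.2923 0.0253] [0.4541 0.294  0.0246]
[287.  206.3] 1271 0.0425 [0.5246 0.2996 0.0413] [0.5247 0.2987 0.0396]
[555.9 378.7] 126 0.0276 [0.8304 0.1019 0.0235] [0.8306 0.1025 0.0246]
```

>>> servo_tool(
  deltas=[-0.4, 0.6, 2, 0.5, 0, 0.5, 0, 0, 4, 0, 0, 0, 0, 0, 3.5, 0, 0, 0, 0, 0, 2, 0, 0, 0, 0, 0, 0, 0, 0, 0, 0, 0, 0, 0, 0, 0, 0, 0, 0, 0, 0, 0],
)

```text
clock: 22.1
position: [0.5294, 0.2946, 0.0214]
ee_rot: [0.003, 0.705, 0.709, 0.003]
contact_force: [0.6, 0.2, 0.5]
width: 0.0538
```

Run:
```python
from h import *
need((.525,.2995,-.025),91)
```

```text
t 22.1 p [0.5294 0.2946 0.0214] xang 90.27 tilt 0.48 w 0.0538 j [ 0.4   0.47  1.7  -0.    0.97  0.39]
 d_tool cm [ 0.5  -0.47  4.63]
 rotvec deg [ 0.48  0.02 -0.73]
 after-rot d cm [ 0.5  -0.43  4.64]
```

>>> servo_tool(
  deltas=[0.5, -0.4, 1, 0.5, 0, -0.7, 0, 0, 1, 0, 0, 0, 0, 0, 1.2, 0, 0, 0, 0, 0, 1.0, 0, 0, 0, 0, 0, 0.3, 0, 0, 0, 0, 0, 0, 0, 0, 0, 0, 0, 0, 0, 0, 0],
)

```text
clock: 22.8
position: [0.5273, 0.301, -0.0245]
ee_rot: [0.001, 0.701, 0.714, 0.002]
contact_force: [0.7, 0.3, 1.0]
width: 0.0541
```

Run:
```python
from h import *
need((.525,.2995,-.025),91);print(st()['contact_force'])
```

```text
t 22.8 p [ 0.5273  0.301  -0.0245] xang 91.05 tilt 0.27 w 0.0541 j [0.4  0.52 1.74 0.   0.88 0.39]
 d_tool cm [-0.15 -0.24  0.05]
 rotvec deg [ 0.25 -0.1   0.05]
 after-rot d cm [-0.15 -0.24  0.05]
[0.70603297 0.30244259 1.01116084]
```

Close, then lift and carry to (0.6136, -0.0765).

>>> servo_tool(
  deltas=[-0.1, -0.2, 0, 0.2, -0.1, 0, 0, 0, 0, 0, 0, 0, 0, 0, 0, 0, 0, 0, 0, 0, 0, 0, 0, 0, 0, 0, 0, 0, 0, 0, 0, 0, 0, 0, 0, 0],
  jaw=3.0,
)

```text
clock: 23.4
position: [0.5257, 0.3001, -0.0237]
ee_rot: [0.001, 0.701, 0.714, 0.001]
contact_force: [-0.3, -0.6, -1.1]
width: 0.0371
```

>>> servo_tool(
  deltas=[0, 0, -2, 0, 0, 0, 0, 0, -3, 0, 0, 0, 0, 0, -4, 0, 0, 0, 0, 0, -4, 0, 0, 0, 0, 0, -2, 0, 0, 0, -3, 0.8, 0, 0, 0, 0, -4, 1, 0, 0, 0, 0, -4.5, 1, 0, 0, 0, 0, -4.5, 1, 0, 0, 0, 0, -4.5, 1, 0, 0, 0, 0, -4.5, 1, 0, 0, 0, 0, -4.5, 1, 0, 0, 0, 0, -4, 1, 0, 0, 0, 0, -4, 0.8, 0, 0, 0, 0, 0, 0, 0, 0, 0, 0, 0, 0, 0, 0, 0, 0, 0, 0, 0, 0, 0, 0],
)

```text
clock: 25.1
position: [0.6217, -0.0864, 0.131]
ee_rot: [0.001, 0.7, 0.715, 0.001]
contact_force: [0.2, -0.1, -1.3]
width: 0.037
```

Run:
```python
from h import *
need((.6136,-.0765,.0205),91.7);print(st()['contact_force'])
```

```text
t 25.1 p [ 0.6217 -0.0864  0.131 ] xang 91.22 tilt 0.19 w 0.037 j [-0.25  0.4   1.5   0.    1.24 -0.27]
 d_tool cm [ 1.   -0.83 11.05]
 rotvec deg [ 0.18 -0.05 -0.48]
 after-rot d cm [ 1.02 -0.78 11.05]
[ 0.2325097  -0.10443428 -1.3029333 ]
```

>>> servo_tool(
  deltas=[0.6, -1.0, 3, 0.2, 0, -0.5, 0, 0, 3, 0, 0, 0, 0, 0, 2.5, 0, 0, 0, 0, 0, 1, 0, 0, 0, 0, 0, 0, 0, 0, 0, 0, 0, 0, 0, 0, 0, 0, 0, 0, 0, 0, 0],
)

```text
clock: 25.8
position: [0.6127, -0.0718, 0.0373]
ee_rot: [0.001, 0.693, 0.721, 0.003]
contact_force: [-0.3, -0.4, -0.9]
width: 0.0373
```

Run:
```python
from h import *
need((.6136,-.0765,.0213),91.7);print(st()['contact_force'])
```

```text
t 25.8 p [ 0.6127 -0.0718  0.0373] xang 92.31 tilt 0.33 w 0.0373 j [-0.23  0.46  1.65  0.    1.02 -0.27]
 d_tool cm [-0.48  0.06  1.6 ]
 rotvec deg [ 0.31 -0.1   0.61]
 after-rot d cm [-0.48  0.08  1.6 ]
[-0.28851081 -0.35711901 -0.85504509]
```

>>> servo_tool(
  deltas=[-0.5, 0, 0.7, 0.3, 0, 0.6, 0, 0, 0.6, 0, 0, 0, 0, 0, 0.4, 0, 0, 0, 0, 0, 0, 0, 0, 0, 0, 0, 0, 0, 0, 0],
)

```text
clock: 26.3
position: [0.6154, -0.0781, 0.0219]
ee_rot: [0.002, 0.697, 0.717, 0.002]
contact_force: [-0.4, -0.5, -0.3]
width: 0.0373
```

Run:
```python
from h import *
need((.6136,-.0765,.0213),91.7);print(st()['contact_force'])
```

```text
t 26.3 p [ 0.6154 -0.0781  0.0219] xang 91.63 tilt 0.32 w 0.0373 j [-0.24  0.48  1.66  0.    0.99 -0.27]
 d_tool cm [ 0.16 -0.18  0.06]
 rotvec deg [ 0.32  0.   -0.07]
 after-rot d cm [ 0.16 -0.18  0.06]
[-0.37144032 -0.54129226 -0.25113289]
```

>>> servo_tool(
  deltas=[0, -0.1, 0.1, 0.3, 0, 0, 0, 0, 0, 0, 0, 0, 0, 0, 0, 0, 0, 0],
)

```text
clock: 26.6
position: [0.6156, -0.0782, 0.0222]
ee_rot: [0.001, 0.697, 0.717, 0.001]
contact_force: [0.7, 0.2, -1.2]
width: 0.0369
```

>>> servo_tool(
  deltas=[0, 0, 0, 0, 0, 0, 0, 0, 0, 0, 0, 0, 0, 0, 0, 0, 0, 0, 0, 0, 0, 0, 0, 0],
  jaw=5.4,
)

```text
clock: 27.0
position: [0.6155, -0.0783, 0.0222]
ee_rot: [0.001, 0.697, 0.717, 0.001]
contact_force: [-0.1, 0.5, 0.3]
width: 0.0541
```

>>> servo_tool(
  deltas=[0, 0, -2, 0, 0, 0, 0, 0, -3, 0, 0, 0, 0, 0, -4, 0, 0, 0, 0, 0, -2, 0, 0, 0, 3, -1.2, 0, 0, 0, 0, 4, -1.6, 0, 0, 0, 0, 4.5, -1.6, 0, 0, 0, 0, 4.5, -1.8, 0, 0, 0, 0, 4.5, -1.8, 0, 0, 0, 0, 4.5, -1.8, 0, 0, 0, 0, 4.5, -1.8, 0, 0, 0, 0, 4.5, -1.8, 0, 0, 0, 0, 4.5, -1.6, 0, 0, 0, 0, 4, -1.2, 0, 0, 0, 0, 0, 0, 0, 0, 0, 0, 0, 0, 0, 0, 0, 0, 0, 0, 0, 0, 0, 0],
)

```text
clock: 28.7
position: [0.4384, 0.3557, 0.136]
ee_rot: [0.003, 0.698, 0.716, 0.004]
contact_force: [0.4, -0.7, 0.6]
width: 0.054
```

```bash
python3 - <<'E'
from h import *
need((.445,.359,-.024),91);snap('wrist','w10')
E
python3 caps.py w10
```

```text
t 28.7 p [0.4384 0.3557 0.136 ] xang 91.4 tilt 0.58 w 0.054 j [ 0.56  0.3   1.64 -0.    1.19  0.54]
 d_tool cm [ 0.3   0.51 16.  ]
 rotvec deg [ 0.58 -0.04  0.4 ]
 after-rot d cm [ 0.31  0.66 16.  ]
w10
[282.2 194.2] 1290 0.0426 [0.4434 0.3596 0.0412] [0.4431 0.3588 0.0395]
[289.3 257. ] 1124 0.027 [0.4515 0.2932 0.0253] [0.4532 0.295  0.0245]
```

>>> servo_tool(
  deltas=[0.6, 0.3, 2, 0.5, 0, 0.4, 0, 0, 4, 0, 0, 0, 0, 0, 3.5, 0, 0, 0, 0, 0, 2, 0, 0, 0, 0, 0, 0, 0, 0, 0, 0, 0, 0, 0, 0, 0, 0, 0, 0, 0, 0, 0],
)

```text
clock: 29.45
position: [0.4498, 0.3543, 0.0211]
ee_rot: [0.002, 0.706, 0.708, 0.004]
contact_force: [-0.1, -0.2, -0.9]
width: 0.0541
```

Run:
```python
from h import *
need((.4443,.3592,-.024),91)
```

```text
t 29.45 p [0.4498 0.3543 0.0211] xang 90.16 tilt 0.47 w 0.0541 j [ 0.55  0.43  1.77 -0.    0.94  0.55]
 d_tool cm [ 0.48 -0.58  4.51]
 rotvec deg [ 0.46 -0.12 -0.84]
 after-rot d cm [ 0.5  -0.54  4.51]
```

>>> servo_tool(
  deltas=[0.5, -0.6, 1, 0.5, 0, -0.7, 0, 0, 1, 0, 0, 0, 0, 0, 1.2, 0, 0, 0, 0, 0, 1.0, 0, 0, 0, 0, 0, 0.3, 0, 0, 0, 0, 0, 0, 0, 0, 0, 0, 0, 0, 0, 0, 0],
)

```text
clock: 30.15
position: [0.4454, 0.3612, -0.0249]
ee_rot: [-0.001, 0.701, 0.713, 0.003]
contact_force: [-0.4, -0.2, 0.2]
width: 0.0539
```

Run:
```python
from h import *
need((.4443,.3592,-.024),91);print(st()['contact_force'])
```

```text
t 30.15 p [ 0.4454  0.3612 -0.0249] xang 90.92 tilt 0.36 w 0.0539 j [0.56 0.48 1.82 0.   0.84 0.54]
 d_tool cm [-0.19 -0.11 -0.09]
 rotvec deg [ 0.2  -0.3  -0.08]
 after-rot d cm [-0.2  -0.11 -0.09]
[-0.42977924 -0.21587167  0.23716272]
```

>>> servo_tool(
  deltas=[-0.2, -0.1, 0, 0.2, -0.3, 0, 0, 0, 0, 0, 0, 0, 0, 0, 0, 0, 0, 0, 0, 0, 0, 0, 0, 0, 0, 0, 0, 0, 0, 0, 0, 0, 0, 0, 0, 0],
  jaw=3.0,
)

```text
clock: 30.75
position: [0.445, 0.3593, -0.024]
ee_rot: [0.0, 0.701, 0.713, 0.001]
contact_force: [0.2, -0.7, -1.2]
width: 0.037
```

>>> servo_tool(
  deltas=[0, 0, -2, 0, 0, 0, 0, 0, -3, 0, 0, 0, 0, 0, -4, 0, 0, 0, 0, 0, -4, 0, 0, 0, 0, 0, -4, 0, 0, 0, -3, 1.2, 0, 0, 0, 0, -4, 1.6, 0, 0, 0, 0, -4.5, 1.6, 0, 0, 0, 0, -4.5, 1.6, 0, 0, 0, 0, -4.5, 1.6, 0, 0, 0, 0, -4.5, 1.6, 0, 0, 0, 0, -4.5, 1.6, 0, 0, 0, 0, -4.5, 1.6, 0, 0, 0, 0, -4.5, 1.4, 0, 0, 0, 0, -4.5, 1.4, 0, 0, 0, 0, -3, 1, 0, 0, 0, 0, 0, 0, 0, 0, 0, 0, 0, 0, 0, 0, 0, 0, 0, 0, 0, 0, 0, 0],
)

```text
clock: 32.65
position: [0.6207, -0.1149, 0.1514]
ee_rot: [0.001, 0.7, 0.714, 0.002]
contact_force: [-0.0, 0.4, -0.9]
width: 0.0372
```

```bash
python3 - <<'E'
from h import *
need((.6153,-.1335,.0205),91.7);snap('top','t11');snap('scene','s11')
E
python3 caps.py t11 s11
```

```text
t 32.65 p [ 0.6207 -0.1149  0.1514] xang 91.1 tilt 0.22 w 0.0372 j [-0.29  0.39  1.46  0.    1.29 -0.31]
 d_tool cm [-1.87 -0.62 13.09]
 rotvec deg [ 0.2 -0.1 -0.6]
 after-rot d cm [-1.85 -0.59 13.09]
t11
[270.9 138.9] 46 0.0335 [0.8391 0.1    0.0281] [0.8398 0.0983 0.0302]
[261.4 209.5] 101 0.0902 [0.5994 0.0879 0.0873] [0.5995 0.0874 0.0875]
[281.3 209.1] 100 0.0897 [0.6086 0.0303 0.0866] [0.609  0.031  0.0869]
[299.3 211.4] 90 0.0896 [ 0.6102 -0.0217  0.0872] [ 0.6104 -0.0215  0.0872]
[320.7 214.4] 77 0.0893 [ 0.6098 -0.0837  0.0872] [ 0.6114 -0.083   0.0863]
[186.7 251. ] 101 0.0283 [0.4502 0.2883 0.0258] [0.4518 0.2905 0.0257]
s11
[209.9 178.8] 188 0.0856 [ 0.6226 -0.2125  0.0839] [ 0.6217 -0.2157  0.083 ]
[246.5 201.8] 200 0.0857 [ 0.6214 -0.0748  0.0842] [ 0.6201 -0.0756  0.0831]
[263.7 211.7] 210 0.0865 [ 0.6176 -0.017   0.0843] [ 0.6172 -0.0196  0.0834]
[280.  222.2] 227 0.0865 [0.6176 0.0366 0.0849] [0.6166 0.0353 0.0834]
[300.8 231.6] 240 0.0866 [0.6076 0.0938 0.0851] [0.6061 0.0929 0.0835]
[406.  255.3] 143 0.0262 [0.4564 0.2927 0.0235] [0.4565 0.295  0.0238]
[203.5 285.5] 38 0.0293 [0.8457 0.0251 0.0261] [0.8455 0.0233 0.0262]
[230.1 305.3] 79 0.0276 [0.8406 0.1052 0.0257] [0.8406 0.104  0.025 ]
```

View pics/s11.png

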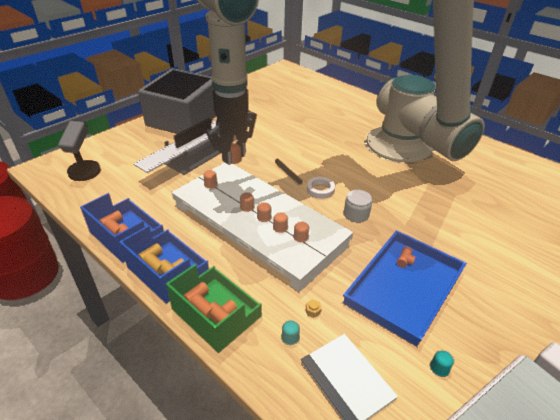

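The scene view shows S2 knocked from y≈-0.19 to ≈-0.22, still standing on the step at pixel (210,179). The last cap still fits at y≈-0.14.

>>> servo_tool(
  deltas=[-2.4, -0.9, 3, 0.2, 0, -0.6, 0, 0, 3, 0, 0, 0, 0, 0, 3, 0, 0, 0, 0, 0, 2, 0, 0, 0, 0, 0, 0.5, 0, 0, 0, 0, 0, 0, 0, 0, 0, 0, 0, 0, 0, 0, 0],
)

```text
clock: 33.45
position: [0.6138, -0.1301, 0.0378]
ee_rot: [0.002, 0.692, 0.722, 0.003]
contact_force: [0.5, 0.0, -0.4]
width: 0.0371
```

Run:
```python
from h import *
need((.6155,-.14,.021),91.7)
```

```text
t 33.45 p [ 0.6138 -0.1301  0.0378] xang 92.46 tilt 0.41 w 0.0371 j [-0.32  0.48  1.63  0.    1.03 -0.37]
 d_tool cm [-1.    0.12  1.68]
 rotvec deg [ 0.41 -0.06  0.76]
 after-rot d cm [-1.    0.14  1.68]
```

>>> servo_tool(
  deltas=[-0.9, 0, 0.7, 0.3, 0, 0.7, 0, 0, 0.6, 0, 0, 0, 0, 0, 0.4, 0, 0, 0, 0, 0, 0, 0, 0, 0, 0, 0, 0, 0, 0, 0],
)

```text
clock: 33.95
position: [0.6172, -0.1405, 0.0232]
ee_rot: [0.003, 0.696, 0.718, 0.002]
contact_force: [-0.2, -0.2, -0.8]
width: 0.0372
```

Run:
```python
from h import *
need((.6155,-.14,.021),91.7)
```

```text
t 33.95 p [ 0.6172 -0.1405  0.0232] xang 91.73 tilt 0.49 w 0.0372 j [-0.33  0.5   1.63  0.    1.01 -0.37]
 d_tool cm [ 0.06 -0.17  0.22]
 rotvec deg [0.48 0.09 0.03]
 after-rot d cm [ 0.06 -0.16  0.22]
```

>>> servo_tool(
  deltas=[0, -0.1, 0.2, 0.5, 0, 0, 0, 0, 0, 0, 0, 0, 0, 0, 0, 0, 0, 0],
)

```text
clock: 34.25
position: [0.6165, -0.1408, 0.0216]
ee_rot: [0.001, 0.696, 0.718, -0.001]
contact_force: [-0.6, -0.5, 0.0]
width: 0.0374
```

>>> servo_tool(
  deltas=[0, 0, 0, 0, 0, 0, 0, 0, 0, 0, 0, 0, 0, 0, 0, 0, 0, 0, 0, 0, 0, 0, 0, 0],
  jaw=5.4,
)

```text
clock: 34.65
position: [0.6169, -0.1407, 0.022]
ee_rot: [0.001, 0.696, 0.718, -0.001]
contact_force: [0.4, -0.3, 0.2]
width: 0.054
```

>>> servo_tool(
  deltas=[0, 0, -2, 0, 0, 0, 0, 0, -3, 0, 0, 0, 0, 0, -4, 0, 0, 0, 0, 0, -4, 0, 0, 0, 0, 0, -2, 0, 0, 0, -3, -1, 0, 0, 0, 0, -4, -1.5, 0, 0, 0, 0, -4, -1.5, 0, 0, 0, 0, -4, -1.5, 0, 0, 0, 0, -4, -1.5, 0, 0, 0, 0, -4, -1.5, 0, 0, 0, 0, -4, -1, 0, 0, 0, 0, 0, 0, 0, 0, 0, 0, 0, 0, 0, 0, 0, 0],
)

```text
clock: 36.05
position: [0.528, -0.4224, 0.1794]
ee_rot: [0.003, 0.695, 0.719, -0.0]
contact_force: [0.5, 1.0, 0.4]
width: 0.0536
```

>>> servo_tool(
  deltas=[0, 0, 0, 0, 0, 8, 0, 0, 0, 0, 0, 8, 0, 0, 0, 0, 0, 8, 0, 0, 0, 0, 0, 8, 0, 0, 0, 0, 0, 8, 0, 0, 0, 0, 0, 8, 0, 0, 0, 0, 0, 8, 0, 0, 0, 0, 0, 8, 0, 0, 0, 0, 0, 8, 0, 0, 0, 0, 0, 8, 0, 0, 0, 0, 0, 7.5, 0, 0, 0, 0, 0, 0, 0, 0, 0, 0, 0, 0, 0, 0, 0, 0, 0, 0, 0, 0, 0, 0, 0, 0],
  jaw=4,
)

```text
clock: 37.55
position: [0.5342, -0.4003, 0.1802]
ee_rot: [-0.003, 1.0, 0.021, 0.002]
contact_force: [0.4, -0.1, -0.5]
width: 0.04
```

```bash
python3 - <<'E'
from h import *
need((.518,-.411,.15),4);snap('wrist','w12');snap('top','t12');snap('scene','s12');need(None)
E
python3 caps.py t12 s12
```

```text
t 37.55 p [ 0.5342 -0.4003  0.1802] xang 2.35 tilt 0.35 w 0.04 j [-0.75  0.43  1.33  0.01  1.39  0.78]
 d_tool cm [-1.67  1.02  3.01]
 rotvec deg [-0.28 -0.21 -1.65]
 after-rot d cm [-1.69  0.96  3.02]
t 37.7 p [ 0.5341 -0.4007  0.1802] xang 2.28 tilt 0.35 w 0.0402 j [-0.75  0.43  1.33  0.01  1.39  0.78]
t12
[270.9 138.9] 48 0.0331 [0.8378 0.0989 0.0286] [0.8388 0.0984 0.0302]
[377.7 154.8] 46 0.0318 [ 0.8397 -0.2398  0.0286] [ 0.8392 -0.2389  0.0294]
[261.3 209.3] 96 0.09 [0.5989 0.0877 0.0875] [0.6    0.0874 0.0875]
[281.2 208.7] 92 0.0894 [0.6088 0.0312 0.0869] [0.6094 0.0313 0.0868]
[300.1 211.3] 95 0.0901 [ 0.6107 -0.0238  0.0873] [ 0.6112 -0.0238  0.0876]
[320.  213.3] 93 0.0897 [ 0.6135 -0.0813  0.0869] [ 0.6132 -0.0814  0.0867]
[340.9 216.3] 95 0.0904 [ 0.6138 -0.1428  0.0869] [ 0.6137 -0.1417  0.0875]
[367.1 220.1] 101 0.09 [ 0.6147 -0.2183  0.087 ] [ 0.6151 -0.2186  0.0872]
[186.9 251.2] 105 0.029 [0.4497 0.2882 0.0249] [0.4516 0.2906 0.0257]
s12
[209.8 178.7] 193 0.0863 [ 0.6239 -0.2124  0.0846] [ 0.622  -0.2151  0.0837]
[229.9 191.1] 188 0.0858 [ 0.622  -0.1357  0.0843] [ 0.6205 -0.1371  0.0832]
[246.4 201.6] 200 0.0861 [ 0.6203 -0.0746  0.0845] [ 0.6197 -0.0756  0.0833]
[263.7 211.5] 208 0.0864 [ 0.6183 -0.0173  0.0847] [ 0.6165 -0.0187  0.0831]
[280.  222.2] 226 0.086 [0.6174 0.0374 0.0845] [0.6161 0.0363 0.0831]
[300.9 231.5] 237 0.0863 [0.6066 0.0935 0.0849] [0.606  0.0929 0.084 ]
[406.1 255. ] 142 0.0261 [0.4556 0.2923 0.0232] [0.4564 0.2944 0.0237]
[203.4 285.4] 37 0.0296 [0.8461 0.0247 0.0265] [0.8454 0.0245 0.0262]
[230.1 305.3] 75 0.0279 [0.8412 0.1053 0.0256] [0.8404 0.104  0.0251]
```

View pics/w12.png

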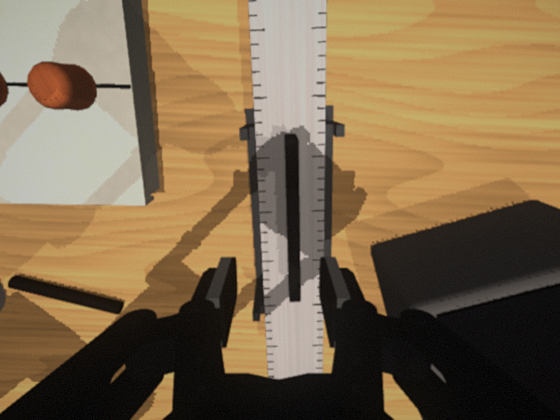

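View pics/s12.png

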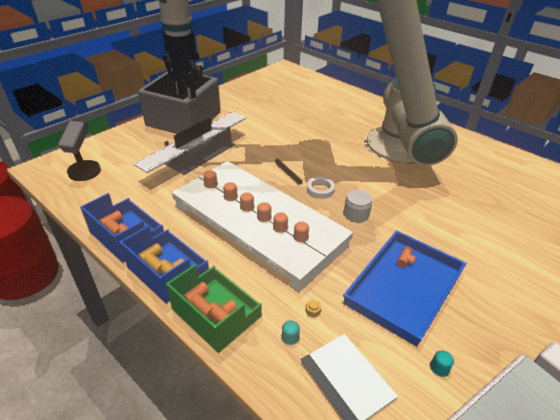

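Run:
```python
from h import *
im,d,c=load('w12');C=cloud(c,d);g=cv2.cvtColor(im,cv2.COLOR_RGB2GRAY)
m=np.zeros(g.shape,np.uint8); m[128:310,272:312]=(g[128:310,272:312]<40)
n,l,s,ce=cv2.connectedComponentsWithStats(m);i=1+np.argmax(s[1:,4]);print(s[i],ce[i])
ct=max(cv2.findContours((l==i).astype(np.uint8),0,2)[0],key=cv2.contourArea).reshape(-1,2)
w=plane(c,ct,.106)[:,:2].astype(np.float32);print('rail',cv2.minAreaRect(w))
zz=C[l==i][:,2];print('z rail',np.nanpercentile(zz,[5,50,95]))
# top surface only: depth-based
t=(C[...,2]>.098)&(C[...,2]<.113)&(l==i); Q=C[t][:,:2].astype(np.float32);print('depth top',t.sum(),cv2.minAreaRect(Q),Q.mean(0))
# blade edges per row
o1=[];o2=[]
hs=cv2.cvtColor(im,cv2.COLOR_RGB2HSV)
b=(C[...,2]>.055)&(C[...,2]<.075); b[:,:240]=0;b[:,340:]=0
for v in list(range(5,100,3))+list(range(150,240,3)):
    u=np.where(b[v])[0]
    if len(u)>20:o1.append((u.min(),v));o2.append((u.max(),v))
for o in(o1,o2):
    W=plane(c,o,.066);p=np.polyfit(W[:,0],W[:,1],1);r=W[:,1]-np.polyval(p,W[:,0]);k=abs(r)<.003;p=np.polyfit(W[k,0],W[k,1],1);print('edge y=%.4f at x=.52, slope %.4f'%(np.polyval(p,.52),p[0]),k.sum(),np.nanmedian(C[b][:,2]))
im,d,c=load('t12');C=cloud(c,d)
```

```text
[ 285  135   15  166 1904] [292.56985294 214.14915966]
rail ((0.5206058621406555, -0.41212183237075806), (0.14079920947551727, 0.009514552541077137), 4.283198356628418)
z rail [0.10520094 0.10645    0.10751437]
depth top 1862 ((0.5192856192588806, -0.4122278392314911), (0.13832777738571167, 0.009517544880509377), 4.280350685119629) [ 0.5262533  -0.41172814]
edge y=-0.3826 at x=.52, slope 0.0754 62 0.06642350441147193
edge y=-0.4418 at x=.52, slope 0.0747 62 0.06642350441147193
```

Run:
```python
from h import *
need((.520,-.412,.07),4.28)
```

```text
t 37.7 p [ 0.5341 -0.4007  0.1802] xang 2.28 tilt 0.35 w 0.0402 j [-0.75  0.43  1.33  0.01  1.39  0.78]
 d_tool cm [-1.49  1.13 11.01]
 rotvec deg [-0.27 -0.21 -2.  ]
 after-rot d cm [-1.49  1.02 11.02]
```

>>> servo_tool(
  deltas=[-1.4, 1.0, 0, -0.3, -0.2, -2, 0, 0, 0, 0, 0, 0, 0, 0, 3, 0, 0, 0, 0, 0, 3, 0, 0, 0, 0, 0, 3, 0, 0, 0, 0, 0, 1.5, 0, 0, 0, 0, 0, 0, 0, 0, 0, 0, 0, 0, 0, 0, 0, 0, 0, 0, 0, 0, 0],
)

```text
clock: 38.6
position: [0.525, -0.4122, 0.0745]
ee_rot: [0.001, 0.999, 0.035, 0.004]
contact_force: [0.1, 0.1, 0.3]
width: 0.04
```

Run:
```python
from h import *
need((.520,-.412,.036),4.28)
im,d,c=snap('wrist','w13'); C=cloud(c,d)
near=(d>0)&(d<.155)&(d>.12)
for lo,hi in((150,270),(290,400)):
    m=near.copy(); m[:,:lo]=0;m[:,hi:]=0; m[:235]=0
    r=np.where(m.sum(1)>3)[0].min(); print(r,np.nanmedian(C[r:r+4][m[r:r+4]],0))
```

```text
t 38.6 p [ 0.525  -0.4122  0.0745] xang 4.04 tilt 0.51 w 0.04 j [-0.77  0.49  1.49  0.    1.15  0.73]
 d_tool cm [-0.53 -0.07  3.85]
 rotvec deg [ 0.17 -0.48 -0.24]
 after-rot d cm [-0.49 -0.06  3.85]
258 [ 0.53376139 -0.38856193  0.11129103]
258 [ 0.53721848 -0.43391603  0.11173134]
```

View pics/w13.png

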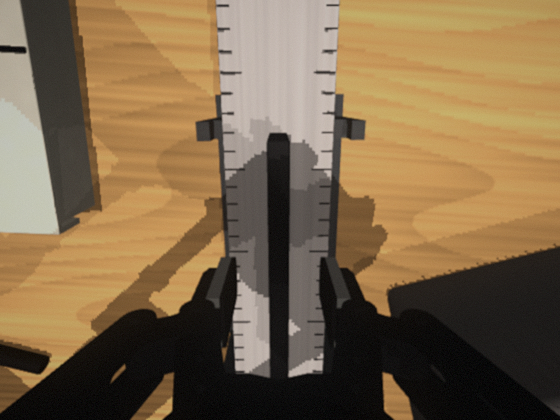

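>>> servo_tool(
  deltas=[-0.4, 0, 1.2, 0.2, -0.5, -0.2, 0, 0, 1.2, 0, 0, 0, 0, 0, 1, 0, 0, 0, 0, 0, 0, 0, 0, 0, 0, 0, 0, 0, 0, 0, 0, 0, 0, 0, 0, 0],
)

```text
clock: 39.25
position: [0.5219, -0.4137, 0.0399]
ee_rot: [0.001, 0.999, 0.037, 0.001]
contact_force: [0.2, -0.5, 0.9]
width: 0.0402
```

Run:
```python
from h import *
need((.520,-.412,.036),4.28);print(st()['contact_force'])
```

```text
t 39.25 p [ 0.5219 -0.4137  0.0399] xang 4.24 tilt 0.18 w 0.0402 j [-0.77  0.53  1.53 -0.    1.09  0.72]
 d_tool cm [-0.18 -0.18  0.39]
 rotvec deg [ 0.14 -0.11 -0.04]
 after-rot d cm [-0.18 -0.18  0.39]
[ 0.17367772 -0.53530888  0.87196022]
```

>>> servo_tool(
  deltas=[-0.1, -0.2, 0.3, 0.1, -0.1, 0, 0, 0, 0, 0, 0, 0, 0, 0, 0, 0, 0, 0, 0, 0, 0, 0, 0, 0],
)

```text
clock: 39.65
position: [0.5212, -0.412, 0.0376]
ee_rot: [0.001, 0.999, 0.037, 0.001]
contact_force: [0.5, -0.2, -0.1]
width: 0.0403
```

>>> servo_tool(
  deltas=[0, 0, 0, 0, 0, 0, 0, 0, 0, 0, 0, 0, 0, 0, 0, 0, 0, 0, 0, 0, 0, 0, 0, 0, 0, 0, 0, 0, 0, 0, 0, 0, 0, 0, 0, 0, 0, 0, 0, 0, 0, 0, 0, 0, 0, 0, 0, 0],
  jaw=0,
  grip_force=100,
)

```text
clock: 40.45
position: [0.5215, -0.4124, 0.0381]
ee_rot: [0.001, 0.999, 0.037, 0.001]
contact_force: [-0.9, 0.3, 0.3]
width: 0.0086
```

Run:
```python
from h import *
need((.52,-.412,.036),4.28);print(st()['contact_force'])
```

```text
t 40.45 p [ 0.5215 -0.4124  0.0381] xang 4.24 tilt 0.18 w 0.0086 j [-0.77  0.53  1.53 -0.    1.08  0.72]
 d_tool cm [-0.15 -0.05  0.21]
 rotvec deg [ 0.14 -0.11 -0.04]
 after-rot d cm [-0.14 -0.05  0.21]
[-0.93835268  0.30551317  0.25152063]
```

>>> servo_tool(
  deltas=[0, 0, -0.8, 0, 0, 0, 0, 0, -1.5, 0, 0, 0, 0, 0, -2.5, 0, 0, 0, 0, 0, -3, 0, 0, 0, 0, 0, -3, 0, 0, 0, 0, 0, -1.5, 0, 0, 0, 0, 0, 0, 0, 0, 0, 0, 0, 0, 0, 0, 0],
)

```text
clock: 41.25
position: [0.5182, -0.4087, 0.1617]
ee_rot: [-0.004, 0.999, 0.037, -0.003]
contact_force: [0.3, 0.2, -3.4]
width: 0.0089
```

Run:
```python
from h import *
need((.533,-.067,.16),4.28);print(st()['contact_force'],st()['moment']);snap('wrist','w14')
```

```text
t 41.25 p [ 0.5182 -0.4087  0.1617] xang 4.23 tilt 0.57 w 0.0089 j [-0.77  0.43  1.37 -0.    1.35  0.72]
 d_tool cm [  4.   -33.97   0.39]
 rotvec deg [-0.43  0.38 -0.05]
 after-rot d cm [  4.03 -33.97   0.17]
[ 0.27150428  0.16350064 -3.35965826] [-0.06760523 -0.01789913  0.01426721]
```

View pics/w14.png

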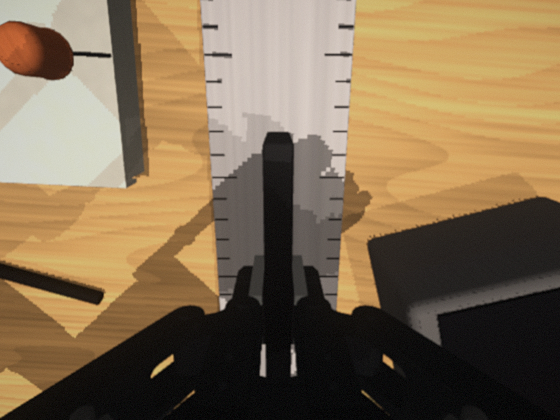

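>>> servo_tool(
  deltas=[0.4, -2, 0, -0.4, 0.4, 0, 0.4, -3.5, 0, 0, 0, 0, 0.4, -3.5, 0, 0, 0, 0, 0.4, -3.5, 0, 0, 0, 0, 0.4, -3.5, 0, 0, 0, 0, 0.4, -3.5, 0, 0, 0, 0, 0.4, -3.5, 0, 0, 0, 0, 0.4, -3.5, 0, 0, 0, 0, 0.4, -3.5, 0, 0, 0, 0, 0.4, -3.5, 0, 0, 0, 0, 0, 0, 0, 0, 0, 0, 0, 0, 0, 0, 0, 0],
)

```text
clock: 42.5
position: [0.523, -0.0555, 0.1436]
ee_rot: [-0.008, 0.999, 0.035, -0.014]
contact_force: [1.8, -0.6, -3.3]
width: 0.0086
```

>>> servo_tool(
  deltas=[0, 0, 0, 0, 0, -5, 0, 0, 0, 0, 0, -8, 0, 0, 0, 0, 0, -8, 0, 0, 0, 0, 0, -8, 0, 0, 0, 0, 0, -8, 0, 0, 0, 0, 0, -8, 0, 0, 0, 0, 0, -8, 0, 0, 0, 0, 0, -8, 0, 0, 0, 0, 0, -8, 0, 0, 0, 0, 0, -8, 0, 0, 0, 0, 0, -6, 0, 0, 0, 0, 0, -4, 0, 0, 0, 0, 0, 0, 0, 0, 0, 0, 0, 0, 0, 0, 0, 0, 0, 0],
)

```text
clock: 44.0
position: [0.5164, -0.0712, 0.132]
ee_rot: [-0.023, 0.685, 0.728, -0.012]
contact_force: [-0.1, -0.9, -3.8]
width: 0.0089
```

Run:
```python
from h import *
need((.533,-.067,.08),91.7);snap('wrist','w15');snap('top','t15')
```

```text
t 44.0 p [ 0.5164 -0.0712  0.132 ] xang 93.44 tilt 2.98 w 0.0089 j [-0.27  0.28  1.69  0.    1.23 -0.33]
 d_tool cm [0.22 1.93 5.12]
 rotvec deg [-2.81 -0.98  1.77]
 after-rot d cm [0.37 1.67 5.2 ]
```

View pics/w15.png

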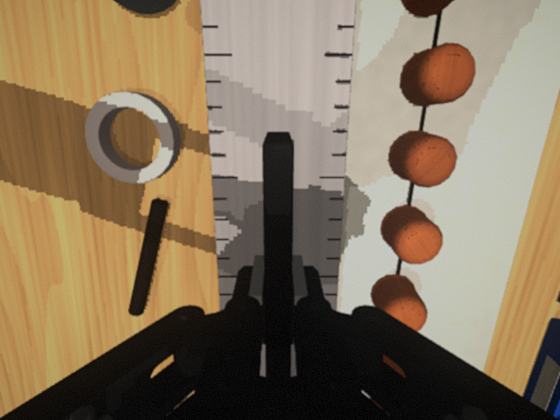

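View pics/t15.png

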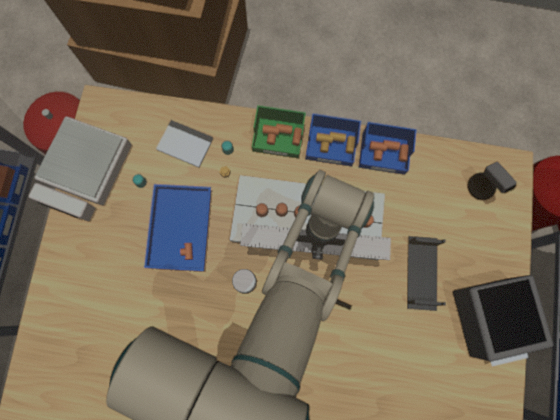

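>>> servo_tool(
  deltas=[0.3, 1.6, 1, -2.8, -1.0, 1.8, 0, 0, 1.5, 0, 0, 0, 0, 0, 1.5, 0, 0, 0, 0, 0, 0, 0, 0, 0, 0, 0, 0, 0, 0, 0, 0, 0, 0, 0, 0, 0],
)

```text
clock: 44.7
position: [0.5334, -0.067, 0.0919]
ee_rot: [0.002, 0.698, 0.716, 0.001]
contact_force: [-0.5, 0.2, -3.7]
width: 0.0087
```

Run:
```python
from h import *
need((.533,-.067,.036),91.7)
```

```text
t 44.7 p [ 0.5334 -0.067   0.0919] xang 91.5 tilt 0.27 w 0.0087 j [-0.25  0.3   1.76 -0.    1.07 -0.28]
 d_tool cm [ 0.01 -0.07  5.59]
 rotvec deg [ 0.25  0.1  -0.2 ]
 after-rot d cm [-0.   -0.04  5.59]
```

>>> servo_tool(
  deltas=[0, -0.3, 1.5, 0.2, 0, -0.2, 0, -0.2, 1.5, 0, 0, 0, 0, 0, 1.2, 0, 0, 0, 0, 0, 0.5, 0, 0, 0, 0, 0, 0, 0, 0, 0, 0, 0, 0, 0, 0, 0, 0, 0, 0, 0, 0, 0],
)

```text
clock: 45.4
position: [0.5337, -0.0686, 0.0484]
ee_rot: [0.006, 0.697, 0.717, 0.002]
contact_force: [-0.1, 0.2, -2.8]
width: 0.0088
```

Run:
```python
from h import *
need((.533,-.067,.036),91.7);print(st()['contact_force']);snap('wrist','w16')
```

```text
t 45.4 p [ 0.5337 -0.0686  0.0484] xang 91.67 tilt 0.71 w 0.0088 j [-0.26  0.35  1.82 -0.    0.96 -0.28]
 d_tool cm [ 0.17 -0.07  1.24]
 rotvec deg [ 0.65  0.28 -0.02]
 after-rot d cm [ 0.16 -0.06  1.24]
[-0.13824303  0.17200742 -2.79117615]
```

View pics/w16.png

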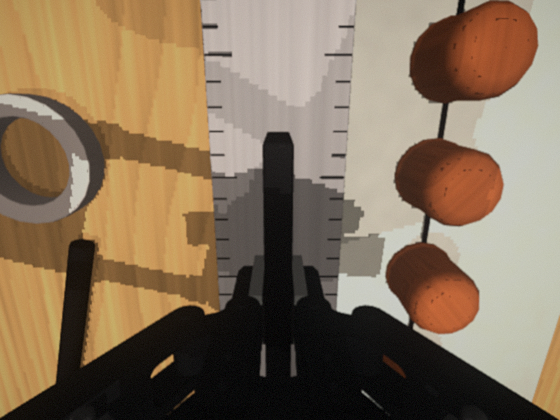

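```bash
cat > rl.py <<'E'
from h import *
import sys
def rl(f,zt,rows=range(5,240,3)):
    im,d,c=load(f);C=cloud(c,d);g=cv2.cvtColor(im,cv2.COLOR_RGB2GRAY).astype(float)
    b=(abs(C[...,2]-zt)<.008); b[:,:150]=0; b[:,400:]=0
    # connected to centre
    out={}
    L=[];Rr=[];N=[]
    for v in rows:
        u=200
        s=b[v]; seg=np.where(s)[0]
        # contiguous run containing 240 (blade, left of rail)
        if not s[240]: continue
        i=240
        while i>0 and s[i-1]: i-=1
        L.append((i-.5,v))
        j=310 if s[310] else None
        if j:
            while j<559 and s[j+1]: j+=1
            Rr.append((j+.5,v))
    for n,o in(('robot edge',L),('front edge',Rr)):
        W=plane(c,o,zt);
        for _ in range(3):
            p=np.polyfit(W[:,1],W[:,0],1);r=W[:,0]-np.polyval(p,W[:,1]);k=abs(r)<max(.0008,2*r.std());W=W[k]
        print(n,'x=%.4f at y=-.05, slope %.4f'%(np.polyval(p,-.05),p[0]),len(W),'std',r.std().round(5),'y',W[:,1].min().round(3),W[:,1].max().round(3))
    return c
if __name__=='__main__':
    rl(sys.argv[1],float(sys.argv[2]))
E
python3 rl.py w16 .0763
python3 - <<'E'
from h import *
im,d,c=load('w16');C=cloud(c,d);print('blade z',np.nanmedian(C[20:120,225:265],axis=(0,1)),np.nanmedian(C[20:120,300:330],axis=(0,1)), 'step z',np.nanmedian(C[100:140,365:390],axis=(0,1)))
for f in('w12',): pass
g=cv2.cvtColor(im,cv2.COLOR_RGB2GRAY).astype(float)
o=[]
for r in list(range(108,132))+list(range(228,240)):
    s=g[r,405:460];i=np.argmin(s)+405
    if s.min()<.5*np.median(g[r,i+6:i+14]):
        hi=np.median(g[r,i+5:i+12]);lo=g[r,i];j=i
        while g[r,j]<(hi+lo)/2:j+=1
        o.append((j-1+((hi+lo)/2-g[r,j-1])/(g[r,j]-g[r,j-1]),r))
W=plane(c,o,.05);p=np.polyfit(W[:,1],W[:,0],1);print('line far edge x=%.4f at y=-.05 slope %.4f'%(np.polyval(p,-.05),p[0]),len(o),W[:,1].min(),W[:,1].max())
E
```

```text
robot edge x=0.5030 at y=-.05, slope -0.0284 74 std 0.00014 y -0.052 0.044
front edge x=0.5629 at y=-.05, slope -0.0322 72 std 0.00012 y -0.05 0.047
blade z [0.51714794 0.0232946  0.07602802] [0.54559745 0.02412209 0.07635987] step z [0.58148802 0.00417587 0.05044325]
line far edge x=0.6178 at y=-.05 slope -0.0273 36 -0.060340451041293 0.010727015491592716
```

>>> servo_tool(
  deltas=[0.1, 0, 0.6, 0.6, 0.3, 0, 0, 0, 0.5, 0, 0, 0, 0, 0, 0, 0, 0, 0, 0, 0, 0, 0, 0, 0, 0, 0, 0, 0, 0, 0],
)

```text
clock: 45.95
position: [0.5346, -0.0677, 0.0372]
ee_rot: [0.0, 0.697, 0.717, 0.001]
contact_force: [0.3, -0.1, -2.8]
width: 0.0088
```

Run:
```python
from h import *
need((.588,-.067,.035),91.7);print(st()['contact_force'])
```

```text
t 45.95 p [ 0.5346 -0.0677  0.0372] xang 91.68 tilt 0.1 w 0.0088 j [-0.26  0.37  1.82  0.    0.95 -0.29]
 d_tool cm [-0.09  5.34  0.23]
 rotvec deg [ 0.1  -0.02 -0.02]
 after-rot d cm [-0.09  5.34  0.22]
[ 0.33524344 -0.14727084 -2.82366688]
```

>>> servo_tool(
  deltas=[0, 0.4, 0, 0, 0, 0, 0, 0.5, 0, 0, 0, 0, 0, 0.5, 0, 0, 0, 0, 0, 0.5, 0, 0, 0, 0, 0, 0.5, 0, 0, 0, 0, 0, 0.5, 0, 0, 0, 0, 0, 0.5, 0, 0, 0, 0, 0, 0.4, 0, 0, 0, 0, 0, 0.2, 0, 0, 0, 0, 0, 0, 0, 0, 0, 0, 0, 0, 0, 0, 0, 0],
)

```text
clock: 47.05
position: [0.5682, -0.066, 0.0362]
ee_rot: [-0.007, 0.696, 0.718, -0.006]
contact_force: [-1.7, -0.4, -1.5]
width: 0.0088
```

```bash
python3 - <<'E'
from h import *
need((.588,-.067,.036),91.7);s=st();print(s['contact_force'],s['moment']);snap('wrist','w17')
E
python3 rl.py w17 .065
```

```text
t 47.05 p [ 0.5682 -0.066   0.0362] xang 91.81 tilt 1.1 w 0.0088 j [-0.23  0.42  1.73 -0.    1.01 -0.26]
 d_tool cm [-0.16  1.97 -0.02]
 rotvec deg [-1.09 -0.09  0.11]
 after-rot d cm [-0.16  1.97  0.02]
[-1.74664194 -0.35286765 -1.50449983] [-0.04257756  0.2589353   0.09352477]
robot edge x=0.5383 at y=-.05, slope -0.0330 67 std 0.00019 y -0.049 0.048
front edge x=0.5978 at y=-.05, slope -0.0337 71 std 0.00013 y -0.047 0.05
```

View pics/w17.png

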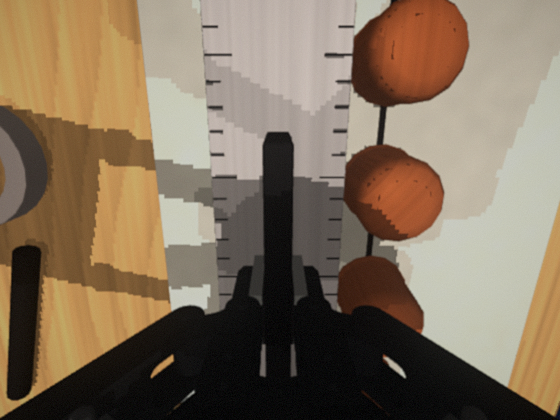

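>>> servo_tool(
  deltas=[0, 0.4, 0, -0.6, 0, 0, 0, 0.4, 0, -0.5, 0, 0, 0, 0.4, 0, -0.2, 0, 0, 0, 0.3, 0, 0, 0, 0, 0, 0.2, 0, 0, 0, 0, 0, 0, 0, 0, 0, 0, 0, 0, 0, 0, 0, 0, 0, 0, 0, 0, 0, 0],
)

```text
clock: 47.9
position: [0.5711, -0.0651, 0.035]
ee_rot: [-0.009, 0.695, 0.719, -0.007]
contact_force: [-1.7, -0.5, -1.0]
width: 0.0088
```

```bash
python3 - <<'E'
from h import *
need((.588,-.067,.036),91.7);s=st();print(s['contact_force'],s['moment']);snap('wrist','w18')
E
python3 rl.py w18 .064
```

```text
t 47.9 p [ 0.5711 -0.0651  0.035 ] xang 91.92 tilt 1.34 w 0.0088 j [-0.23  0.43  1.72 -0.    1.01 -0.26]
 d_tool cm [-0.24  1.68 -0.14]
 rotvec deg [-1.33 -0.18  0.22]
 after-rot d cm [-0.24  1.69 -0.1 ]
[-1.73404162 -0.45399727 -1.00711436] [-0.03697744  0.40172246  0.03495443]
robot edge x=0.5413 at y=-.05, slope -0.0345 67 std 0.00033 y -0.049 0.049
front edge x=0.6006 at y=-.05, slope -0.0343 65 std 0.00048 y -0.046 0.051
```

>>> servo_tool(
  deltas=[0, 0.8, 0, -1, 0, 0.2, 0, 0.8, 0, -1, 0, 0.2, 0, 0.8, 0, -0.5, 0, 0, 0, 0, 0, 0, 0, 0, 0, 0, 0, 0, 0, 0],
)

```text
clock: 48.45
position: [0.5878, -0.0634, 0.0337]
ee_rot: [0.0, 0.697, 0.717, 0.004]
contact_force: [-2.6, -0.4, -2.1]
width: 0.009
```

```bash
python3 - <<'E'
from h import *
need((.588,-.067,.036),91.7);s=st();print(s['contact_force'],s['moment']);snap('wrist','w19')
E
python3 rl.py w19 .064
```

```text
t 48.45 p [ 0.5878 -0.0634  0.0337] xang 91.56 tilt 0.49 w 0.009 j [-0.23  0.44  1.71  0.01  0.99 -0.26]
 d_tool cm [-0.36  0.01 -0.23]
 rotvec deg [ 0.38 -0.31 -0.14]
 after-rot d cm [-0.37  0.01 -0.23]
[-2.59995997 -0.38536152 -2.06157039] [-0.0533246   0.32521689  0.04238604]
robot edge x=0.5577 at y=-.05, slope -0.0288 69 std 0.00021 y -0.046 0.05
front edge x=0.6168 at y=-.05, slope -0.0314 64 std 0.00044 y -0.044 0.052
```

View pics/w19.png

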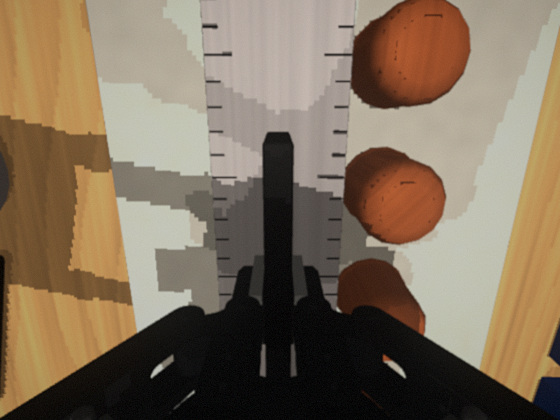

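```bash
python3 - <<'E'
from h import *
snap('top','t19');snap('scene','s19');need(None)
E
python3 caps.py t19 s19 w19
```

```text
t 48.6 p [ 0.5878 -0.0634  0.0337] xang 91.55 tilt 0.49 w 0.0091 j [-0.23  0.43  1.71  0.01  0.99 -0.26]
t19
[270.9 138.8] 46 0.0318 [0.8404 0.0996 0.0286] [0.8392 0.0992 0.0292]
[377.7 154.9] 43 0.0328 [ 0.84   -0.2392  0.029 ] [ 0.8394 -0.2392  0.0304]
[262.5 199.1] 96 0.0901 [0.6294 0.0897 0.0872] [0.6298 0.0898 0.0873]
[282.  201.5] 102 0.0899 [0.6311 0.0317 0.087 ] [0.6316 0.0322 0.0872]
[367.  212.6] 108 0.09 [ 0.6386 -0.2173  0.087 ] [ 0.638  -0.2168  0.0873]
[186.8 251.2] 103 0.0287 [0.4499 0.2884 0.0252] [0.4516 0.2909 0.026 ]
s19
[203.8 182.8] 195 0.0854 [ 0.6451 -0.211   0.084 ] [ 0.6439 -0.2126  0.0824]
[223.7 195.4] 203 0.0859 [ 0.6431 -0.1334  0.0843] [ 0.6419 -0.1357  0.083 ]
[240.8 205.8] 218 0.0861 [ 0.6417 -0.0735  0.0845] [ 0.6406 -0.0756  0.0833]
[257.6 216.1] 236 0.0864 [ 0.6404 -0.0157  0.0846] [ 0.6383 -0.0177  0.083 ]
[274.3 226.9] 239 0.0863 [0.6392 0.0387 0.085 ] [0.6378 0.0373 0.0837]
[292.8 238.5] 250 0.0862 [0.6382 0.096  0.0845] [0.6361 0.0946 0.0836]
[405.9 255.2] 140 0.026 [0.455  0.2919 0.0237] [0.4557 0.2949 0.0238]
[203.5 285.6] 41 0.0285 [0.8459 0.0253 0.0261] [0.8456 0.0243 0.0253]
[230.2 305.4] 78 0.028 [0.8408 0.1059 0.0261] [0.8408 0.1045 0.025 ]
w19
[417.8  50.3] 8700 0.0885 [0.6313 0.0336 0.0871] [0.6321 0.033  0.0855]
[395.4 194.9] 6974 0.0884 [ 0.633  -0.0185  0.0872] [ 0.6337 -0.0195  0.0854]
[385.9 291.6] 2895 0.0871 [ 0.6403 -0.066   0.0853] [ 0.6391 -0.0688  0.0841]
```

View pics/s19.png

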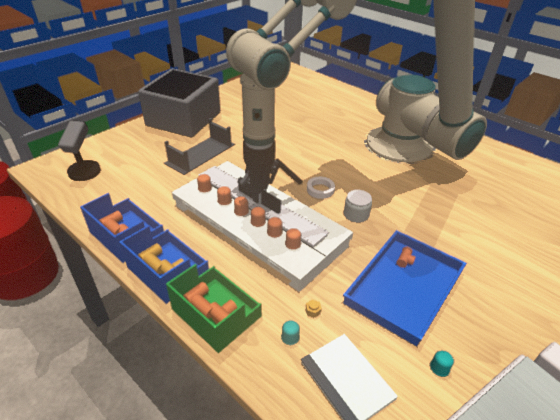

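Against the bias between views, all six caps agree with the target to about 1 mm. Backing off straight, then lifting.

>>> servo_tool(
  deltas=[0, -0.3, 0, 0, 0, 0, 0, -0.6, 0, 0, 0, 0, 0, -1, 0, 0, 0, 0, 0, -1.5, 0, 0, 0, 0, 0, -1.5, 0, 0, 0, 0, 0, 0, 0, 0, 0, 0, 0, 0, -2, 0, 0, 0, 0, 0, -3, 0, 0, 0, 0, 0, -3, 0, 0, 0, 0, 0, -3, 0, 0, 0, 0, 0, -2, 0, 0, 0, 0, 0, 0, 0, 0, 0, 0, 0, 0, 0, 0, 0],
)

```text
clock: 49.9
position: [0.5371, -0.0657, 0.1684]
ee_rot: [0.004, 0.698, 0.716, 0.007]
contact_force: [0.3, 0.2, -3.3]
width: 0.0089
```

```bash
python3 - <<'E'
from h import *
need((.533,-.067,.16),91.7);print(st()['contact_force']);snap('scene','s20');snap('top','t20')
E
python3 caps.py t20 s20
```

```text
t 49.9 p [ 0.5371 -0.0657  0.1684] xang 91.45 tilt 0.96 w 0.0089 j [-0.26  0.24  1.65  0.01  1.24 -0.29]
 d_tool cm [-0.12 -0.42  0.83]
 rotvec deg [ 0.93 -0.27 -0.25]
 after-rot d cm [-0.12 -0.41  0.84]
[ 0.32809501  0.16744371 -3.29450998]
t20
[270.8 139. ] 47 0.0321 [0.8388 0.0986 0.0283] [0.8389 0.0984 0.0291]
[377.8 155. ] 43 0.0325 [ 0.8395 -0.2394  0.0284] [ 0.8402 -0.2408  0.0299]
[262.6 198.9] 93 0.09 [0.6298 0.0892 0.087 ] [0.6306 0.0895 0.0874]
[281.9 201.7] 101 0.0895 [0.6305 0.0321 0.0867] [0.6307 0.0324 0.0866]
[186.7 251.4] 103 0.0293 [0.4494 0.2884 0.025 ] [0.4515 0.2909 0.0259]
s20
[203.8 182.7] 195 0.086 [ 0.6445 -0.2104  0.0841] [ 0.6451 -0.2132  0.0831]
[223.7 195.4] 200 0.086 [ 0.6436 -0.1333  0.0847] [ 0.6425 -0.1353  0.0834]
[240.7 205.9] 209 0.0863 [ 0.6418 -0.0731  0.0848] [ 0.6416 -0.0747  0.0831]
[257.5 216.5] 220 0.086 [ 0.6407 -0.016   0.0844] [ 0.6394 -0.0169  0.0835]
[274.2 226.9] 233 0.0865 [0.6397 0.0394 0.0849] [0.6381 0.0369 0.0835]
[292.8 238.5] 250 0.0863 [0.6378 0.0961 0.0843] [0.636  0.0943 0.0834]
[405.9 255.2] 141 0.026 [0.4558 0.2917 0.0232] [0.4558 0.2947 0.0238]
[203.6 285.7] 36 0.029 [0.8464 0.0249 0.0264] [0.8459 0.0232 0.0258]
[230.2 305.3] 78 0.0277 [0.8402 0.1058 0.0256] [0.8403 0.1042 0.0247]
```

>>> servo_tool(
  deltas=[0, 0, 0, 0.9, -0.3, 4, 0, 0, 0, 0, 0, 8, 0, 0, 0, 0, 0, 8, 0, 0, 0, 0, 0, 8, 0, 0, 0, 0, 0, 8, 0, 0, 0, 0, 0, 8, 0, 0, 0, 0, 0, 8, 0, 0, 0, 0, 0, 8, 0, 0, 0, 0, 0, 8, 0, 0, 0, 0, 0, 8, 0, 0, 0, 0, 0, 7, 0, 0, 0, 0, 0, 4, 0, 0, 0, 0, 0, 0, 0, 0, 0, 0, 0, 0, 0, 0, 0, 0, 0, 0],
)

```text
clock: 51.5
position: [0.5239, -0.062, 0.142]
ee_rot: [-0.006, 1.0, 0.008, -0.022]
contact_force: [0.7, 0.8, -2.7]
width: 0.0086
```

Run:
```python
from h import *
need((.5215,-.4124,.16),4.24)
```

```text
t 51.5 p [ 0.5239 -0.062   0.142 ] xang 0.94 tilt 2.67 w 0.0086 j [-0.25  0.27  1.67  0.    1.25  1.3 ]
 d_tool cm [-0.89 35.   -2.21]
 rotvec deg [-0.81  2.55 -3.31]
 after-rot d cm [-2.82 34.92 -1.8 ]
```

>>> servo_tool(
  deltas=[0, 0, -1, -0.8, 2.5, -3.3, -0.3, 3, -0.2, 0, 0, 0, -0.3, 3.5, -0.2, 0, 0, 0, -0.3, 3.5, -0.2, 0, 0, 0, -0.3, 3.5, -0.2, 0, 0, 0, -0.3, 3.5, 0, 0, 0, 0, -0.3, 3.5, 0, 0, 0, 0, -0.3, 3.5, 0, 0, 0, 0, -0.3, 3.5, 0, 0, 0, 0, -0.3, 3.5, 0, 0, 0, 0, -0.1, 2.5, 0, 0, 0, 0, 0, 0, 0, 0, 0, 0, 0, 0, 0, 0, 0, 0, 0, 0, 0, 0, 0, 0],
)

```text
clock: 52.9
position: [0.5222, -0.4096, 0.1542]
ee_rot: [-0.003, 0.999, 0.046, -0.002]
contact_force: [0.2, 0.1, -2.8]
width: 0.0089
```

Run:
```python
from h import *
need((.5215,-.4124,.10),4.24)
```

```text
t 52.9 p [ 0.5222 -0.4096  0.1542] xang 5.23 tilt 0.37 w 0.0089 j [-0.77  0.44  1.37  0.    1.34  0.71]
 d_tool cm [-0.07  0.3   5.42]
 rotvec deg [-0.3   0.22  0.99]
 after-rot d cm [-0.09  0.28  5.42]
```

>>> servo_tool(
  deltas=[-0.1, 0.2, 2, -0.3, 0.2, 1, 0, 0, 2, 0, 0, 0, 0, 0, 2, 0, 0, 0, 0, 0, 1, 0, 0, 0, 0, 0, 0, 0, 0, 0, 0, 0, 0, 0, 0, 0, 0, 0, 0, 0, 0, 0],
)

```text
clock: 53.6
position: [0.5234, -0.4049, 0.0854]
ee_rot: [0.0, 0.999, 0.041, 0.001]
contact_force: [0.8, 0.1, -3.8]
width: 0.009
```

Run:
```python
from h import *
need((.5215,-.4124,.05),4.24)
```

```text
t 53.6 p [ 0.5234 -0.4049  0.0854] xang 4.67 tilt 0.14 w 0.009 j [-0.76  0.48  1.48  0.    1.18  0.72]
 d_tool cm [-0.26  0.73  3.54]
 rotvec deg [ 0.02 -0.14  0.43]
 after-rot d cm [-0.25  0.73  3.54]
```

>>> servo_tool(
  deltas=[-0.1, 0.6, 1, 0, -0.1, 0.4, -0.1, 0.1, 0.7, 0, 0, 0, 0, 0, 0, 0, 0, 0, 0, 0, 0, 0, 0, 0, 0, 0, 0, 0, 0, 0],
)

```text
clock: 54.1
position: [0.523, -0.4142, 0.0692]
ee_rot: [0.002, 0.999, 0.037, 0.002]
contact_force: [-0.2, 0.3, -2.9]
width: 0.0093
```

Run:
```python
from h import *
need((.5215,-.4124,.04),4.24);snap('scene','s21')
```

```text
t 54.1 p [ 0.523  -0.4142  0.0692] xang 4.22 tilt 0.28 w 0.0093 j [-0.77  0.5   1.49  0.    1.15  0.72]
 d_tool cm [-0.14 -0.2   2.92]
 rotvec deg [ 0.21 -0.19 -0.02]
 after-rot d cm [-0.13 -0.19  2.92]
```

>>> servo_tool(
  deltas=[-0.1, -0.1, 1, 0.2, -0.2, 0, 0, 0, 1, 0, 0, 0, 0, 0, 0.5, 0, 0, 0, 0, 0, 0, 0, 0, 0, 0, 0, 0, 0, 0, 0],
)

```text
clock: 54.65
position: [0.5217, -0.4129, 0.0416]
ee_rot: [-0.0, 0.999, 0.037, -0.0]
contact_force: [0.3, -0.6, -3.0]
width: 0.0089
```

Run:
```python
from h import *
need((.5215,-.4124,.0385),4.24);print(st()['contact_force']);snap('scene','s22')
```

```text
t 54.65 p [ 0.5217 -0.4129  0.0416] xang 4.22 tilt 0.06 w 0.0089 j [-0.77  0.53  1.52 -0.    1.1   0.72]
 d_tool cm [-0.02 -0.05  0.31]
 rotvec deg [-0.04  0.05 -0.02]
 after-rot d cm [-0.02 -0.05  0.31]
[ 0.25267253 -0.59559153 -2.98781643]
```

View pics/s22.png

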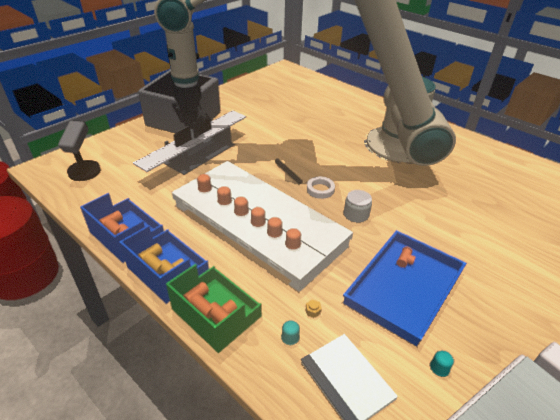

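The ruler is just above the brackets and the row stands straight. Lowering the last 3 mm, releasing and retreating.

>>> servo_tool(
  deltas=[0, 0, 0.3, 0, 0, 0, 0, 0, 0, 0, 0, 0, 0, 0, 0.1, 0, 0, 0, 0, 0, 0, 0, 0, 0, 0, 0, 0, 0, 0, 0],
)

```text
clock: 55.2
position: [0.5224, -0.4135, 0.0385]
ee_rot: [0.001, 0.999, 0.037, 0.0]
contact_force: [0.3, 0.5, -4.0]
width: 0.0091
```

>>> servo_tool(
  deltas=[0, 0, 0, 0, 0, 0, 0, 0, 0, 0, 0, 0, 0, 0, 0, 0, 0, 0, 0, 0, 0, 0, 0, 0, 0, 0, 0, 0, 0, 0, 0, 0, 0, 0, 0, 0],
  jaw=4.2,
)

```text
clock: 55.8
position: [0.524, -0.4151, 0.0412]
ee_rot: [0.003, 0.999, 0.037, 0.002]
contact_force: [0.3, 0.2, -0.3]
width: 0.042
```

>>> servo_tool(
  deltas=[0, 0, -1, 0, 0, 0, 0, 0, -2, 0, 0, 0, 0, 0, -3, 0, 0, 0, 0, 0, -4, 0, 0, 0, 0, 0, -4, 0, 0, 0, 0, 0, -2, 0, 0, 0, -3, 0, 0, 0, 0, 0, -4, 0, 0, 0, 0, 0, -3, 0, 0, 0, 0, 0, 0, 0, 0, 0, 0, 0, 0, 0, 0, 0, 0, 0],
)

```text
clock: 56.9
position: [0.4221, -0.4225, 0.2155]
ee_rot: [0.006, 0.999, 0.038, 0.005]
contact_force: [0.9, -0.3, 0.0]
width: 0.0417
```

```bash
python3 - <<'E'
from h import *
need(None);s=st();print(s['contact_force']);snap('wrist','w23');snap('top','t23');snap('scene','s23')
im,d,c=load('w23');C=cloud(c,d)
t=(C[...,2]>.098)&(C[...,2]<.113)
Q=C[t][:,:2].astype(np.float32);Q=Q[(abs(Q[:,1]+.41)<.03)];print('rail top',cv2.minAreaRect(Q))
b=(C[...,2]>.06)&(C[...,2]<.072)&(abs(C[...,1]+.41)<.06);P=C[b];A=np.c_[P[:,:2],np.ones(len(P))];k=np.linalg.lstsq(A,P[:,2],rcond=None)[0];print('blade plane tilt',k[:2],'med z',np.median(P[:,2]))
for f in('t23',):
    im,d,c=load(f)
    for n,u,v in(('union',225,172),('tape',290,293),('tin',243,281)): print(n,im[v,u],load('top0')[0][v,u])
a=cv2.absdiff(load('top0')[0],load('t23')[0]).max(2)
print('diff',cv2.connectedComponentsWithStats((a>60).astype(np.uint8))[2])
E
python3 caps.py t23 s23
```

```text
t 56.9 p [ 0.4221 -0.4225  0.2155] xang 4.33 tilt 0.91 w 0.0417 j [-0.9   0.29  1.45  0.    1.38  0.59]
[ 0.85295091 -0.31031339  0.00590818]
rail top ((0.5122033953666687, -0.41344499588012695), (0.12525959312915802, 0.009876818396151066), 4.564636707305908)
blade plane tilt [-0.00210347  0.00119635] med z 0.06637679888798453
union [152 127  76] [150 125  76]
tape [138 116  81] [151 127  96]
tin [153 148 145] [153 156 154]
diff [[     0      0    560    420 220045]
 [   257    194     12     11    102]
 [   164    197     13     13    128]
 [   276    196     12     14    132]
 [   187    198     13     13    125]
 [   294    198     13     14    131]
 [   314    201     13     14    133]
 [   256    205     12     12    100]
 [   334    204     13     13    132]
 [   360    207     14     14    133]
 [   351    215     11      5     34]
 [   184    221     13     13    126]
 [   350    220     13      8     79]
 [   158    245     14     13    133]
 [   441    250     90     51    749]
 [   541    250      2      1      2]
 [   530    253     20     18    163]
 [   529    262     3
[... 3155 characters left out ...]
2892 0.0242] [0.4515 0.2907 0.0248]
s23
[203.7 182.5] 195 0.0856 [ 0.6448 -0.2113  0.084 ] [ 0.6446 -0.2132  0.0827]
[223.8 195.3] 197 0.0858 [ 0.6438 -0.1337  0.0845] [ 0.6427 -0.1356  0.0832]
[240.6 205.8] 205 0.0861 [ 0.642  -0.0738  0.0846] [ 0.6404 -0.0748  0.0829]
[257.5 216.3] 213 0.0859 [ 0.6409 -0.015   0.0847] [ 0.6394 -0.0174  0.0834]
[274.3 226.9] 231 0.0858 [0.6397 0.0392 0.0848] [0.6379 0.0373 0.0829]
[292.8 238.5] 244 0.0865 [0.6371 0.0959 0.085 ] [0.6369 0.0945 0.0836]
[406.1 255.2] 142 0.0258 [0.456  0.2925 0.0234] [0.4557 0.2955 0.0238]
[203.5 285.7] 38 0.0293 [0.8457 0.0242 0.0261] [0.8456 0.023  0.026 ]
[230.2 305.4] 78 0.0279 [0.8412 0.1054 0.0255] [0.8404 0.1041 0.0251]
```

View pics/w23.png

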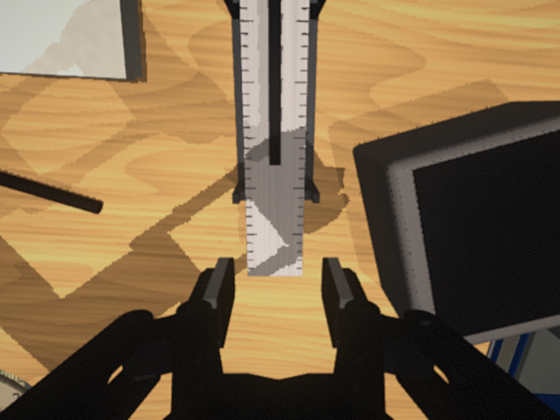

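View pics/t23.png

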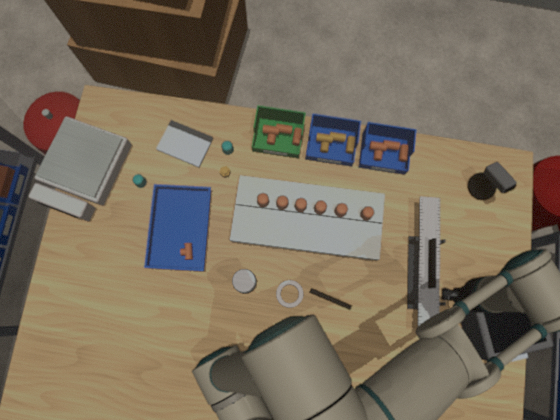

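```bash
python3 -c "
from rig import manip
print(manip.sign_off())"
```

```text
the job is handed in; nothing more can be done
None
```

I handed the job in at about 57 s. All four returned caps are on the step, the whole row of six is straightened with the ruler, and the ruler is back on its rest. No verdict was reported.

**What happened on the way**
- **First grasp:** it missed because the fingertips sit about 38 mm behind the reported TCP. I corrected for that, and all later grasps held.
- **Knocked cap:** one cap already on the step (S2) was knocked about 30 mm along the row. It stayed standing on the step, and the ruler still reached it.

**Last checks**
- **Row:** all six caps stand at the right height. Their slope in the top view (-0.030) matches the black line's.
- **Backs on the line:** at the end of the push, the wrist camera put the ruler's edge at 0.617 m against 0.618 m for the line's far edge. That is about 1 mm short, with a tolerance of 5 mm.
- **Camera disagreement:** the raw cap positions from the top and scene cameras differ by up to about 9 mm in x, and neither is exact. Corrected against the positions where I had placed the caps, the top view agrees to about 1 mm. I did not take a final close-up of the caps against the line.
- **Ruler:** it lies flat, tilted by no more than about 0.002 rad, with its blade at the resting height and between the lips. The part of the grip rail in view lined up with where it started.
- **Other things:** the tee is where it was. The union, tin, tape and marker showed no movement in the final top picture.

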